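# Check a batch of fuse holders under the station head and pack them

## Task

First swing the lid of the blue case open until it rests back on its stop. Then load all the black fuse holders from the bench into the aluminium carrier, side by side and lying flat, slide the carrier along its rails without lifting it until it stands between the white marks under the head, press the green button on top of the head fully down, and slide the carrier with its load back between the yellow marks. Finally move all the fuse holders into the open case, lying on its floor, leave the lid open and the empty carrier on the yellow marks, and disturb nothing else on the bench.

Things in the scene. Friction and masses are not known exactly. Their poses are not given: they have to be found in the camera images.
- station: fixed check station; origin on the bench below its head's centre, y along the rails, x away from the robot. Rails 12 mm high at x = -69 and +69 mm, y -405 to +135, channel 128 mm wide. White overhanging head: x -70 to +120, y -65 to +65, underside 62 mm, top 128 mm up. Behind: column (x 95 to 175, y +-65, 180 high) and machine (x 165 to 285, y +-130, 220 high)
- load_mark (a point): point on the bench midway between the two yellow bars across the channel: the carrier's loading position, 270 mm from the head's centre towards the station's -y
- head_mark (a point): point on the bench midway between the two white bars across the channel, under the centre of the head: where the carrier's centre must stand for the check. Each pair of bars is 224 mm apart, just beyond the ends of the 210 mm carrier tray
- carrier: loose aluminium tray, 0.5 kg, 120 (x) by 210 mm (y), sliding along y in the channel (4 mm play each side). Origin at the centre of its underside. Floor 4 mm thick; walls 4 mm thick, 14 mm high over all. At its -y end an orange grip post, 24 (x) by 20 mm (y), stands with its centre at y = -145 mm, top 60 mm above the bench
- holder1: black plastic fuse holder with red ends, a bar 90 x 34 x 34 mm, 0.12 kg; origin at its centre (17 mm above what it lies on), x along its 90 mm length, z up as it starts; it may be absent in a given start (2 or 3 of the four are there)
- holder2: black plastic fuse holder with red ends, a bar 90 x 34 x 34 mm, 0.12 kg; origin at its centre (17 mm above what it lies on), x along its 90 mm length, z up as it starts; it may be absent in a given start (2 or 3 of the four are there)
- holder3: black plastic fuse holder with red ends, a bar 90 x 34 x 34 mm, 0.12 kg; origin at its centre (17 mm above what it lies on), x along its 90 mm length, z up as it starts; it may be absent in a given start (2 or 3 of the four are there)
- holder4: black plastic fuse holder with red ends, a bar 90 x 34 x 34 mm, 0.12 kg; origin at its centre (17 mm above what it lies on), x along its 90 mm length, z up as it starts; it may be absent in a given start (2 or 3 of the four are there)
- case: fixed blue case, 150 mm (x) by 220 mm (y), walls 60 mm high, 5 mm thick, floor 5 mm thick, with a hinged lid. Origin at the centre of its underside, x towards the hinge (away from the robot)
- case_lid (a joint): angle of the case's lid in rad: 0 shut, 1.9 open on its stop, leaning back past upright; it falls shut from below about 1.5 and falls open past that
- case_lid_handle (a point): grip point of the round black lid knob (28 mm across, 16 mm thick head on a thin neck), in the middle of the lid's width, 30 mm from the lid's front edge and 35 mm above the lid's outer face (lid 8 mm thick); moves with the lid
- case_lid_hinge (a point): middle of the lid's hinge line, which runs along the case's y at its far rim, 60 mm up
- start_top (a point): centre of the top of the green start button (30 mm across, yellow housing) on top of the head; it is pressed straight down
- start (a joint): travel of the start button in m: 0 up, 0.006 fully down; springs back; about 5 N
- reject: orange module 60 x 40 x 30 mm with a white top, among the fuse holders; not part of the job, leave alone; origin at its centre
- driver: screwdriver lying on the bench; leave alone
- spanner: spanner lying on the bench; leave alone
- tape: yellow ring of tape, 90 mm across, 25 mm high; leave alone
- can: red can, 56 mm across, 130 mm high; leave alone
- gauge: steel gauge block 90 x 35 x 30 mm; leave alone
Mind the look-alikes: they are no part of the job. Leave any pink or turquoise look-alike of the holder1 alone.

How it is judged:
By the outcome, as a careful person would: the job done as asked, in the order asked, and still so for the second after the job is handed in, with the robot touching nothing.
Of holder1, holder2, holder3, holder4 only 2 to 3 are there at a start; the rules pass over those that are not, and their reading is None.
At some moment in a run one of holder1, holder2, holder3, holder4 may be knocked a few centimetres aside while the robot is not near it.
Once in a run the grip may slacken for a moment while it holds something.
It also fails if it takes over 210 s, if anything falls off the work surface, if the arm or the gripper's body presses on something with over 40 N, if the wrist force passes 120 N, or if a joint passes its speed limit or range.

## Robot

A 7-joint arm with a two-finger parallel gripper is mounted at the origin on the work surface. World frame = base frame: x ahead of the robot, y to its left, z up, the work surface at z = 0. Lengths are in m, angles in rad, forces in N, time in s.
With the tool pointing down it reaches from about 0.4 to 0.925 m from the base axis. Payload 4.1 kg.
Tool frame: the origin (TCP) lies on the centre line of the jaws, within the pads' length; the fingertips stand 19 mm ahead of it and the grasp point (between the pads) is the TCP (arm.nose_length is the distance from the TCP to the fingertips, in m); z points along the fingers, y is the direction in which the jaws open and shut (so a half turn about z gives the same grasp; the last joint's range is limited). The gripper opens to 85 mm and grips with 20 to 120 N. Pads are 22 mm wide; open, the fingers measure 114 mm over their backs; the gripper's body (76 mm by 85 mm) begins 54 mm behind the grasp point. The pads swing forward as they close: fully open they stand 13 mm farther back than shut.
Start: joints at [1.048, 0.398, 0.045, 1.537, -0.019, 1.207, -0.051], TCP at [0.267, -0.593, 0.25] pointing down, gripper open.
Joint ranges: [-2.82, 2.82], [-0.49, 2.23], [-1.37, 1.46], [0, 2.46], [-1.36, 4.5], [0.23, 2], [-2.94, 2.94]. Speed limits (rad/s): [2.57, 2.57, 3.14, 3.14, 3.14, 3.14, 3.14].

## Interface

Orientations are given as a unit quaternion [w, x, y, z].
In Python, from cell import get_state, eyes, job, arm gives the robot as it stands.
- The arm moves only by the shell command python3 -m creep 'ROWS' [FORCE]. ROWS is JSON, one flat list of numbers, 7 for each row, row after row: the turn, a rotation vector about the tool's x, y, z in rad, then the shift along the tool's x, y, z in cm, then the opening, from 0 (shut) to 1 (fully open). In form: [ax, ay, az, x, y, z, grip, ax, ay, az, x, y, z, grip, ...]. A call has 1 to 12 rows; each row shifts and turns the pose as measured when the row begins, along the tool's axes as they then stand; what a row does not reach is not made up. A row lasts 1/10 s, in which the tool goes at most 50 mm and 8.59 degrees, less where a joint would pass 70% of its speed; a pose out of reach is approached as far as the arm can. A call is refused whole if a number of a shift passes 5 or a number of a turn 0.15, either way. A call with a gripper value outside its range is refused whole. The fingers move at their own pace and stop on an object; FORCE is the grip in N (left out, the last holds). Time passes only in rows, so rows that do not move let the fingers close. It gives the time, the measured TCP pose, the force and the opening at its end, in the units of the state.
- get_state(): the state, without advancing time (a new reading comes with each control period).
- eyes.grab_frame(name): name is "scene" or "top"; returns the picture (480x640x3 uint8, red, green, blue); there is no depth.
- eyes.camera_params(name): a dict with "intrinsics" (3x3 intrinsics, pixels), "k1" (the pictures are not rectified: a ray, as slopes to the right and down, at radius r is drawn at 1 + k1 r^2 times it, then the intrinsics apply), "rvec" (rotation vector, rad) and "tvec" (3), from world to camera coordinates, as OpenCV has them. Camera axes: x right, y down, z forward; pixel columns grow to the right and rows downward; lengths in m; the calibration is good to about 2 mm. A picture is of the moment at which its call begins. camera_params takes no time and is no camera call.
- job.sign_off(): hands the job in, once; it reports no verdict.
The state is a dict: "t": time; "joint_pos": joint angles; "qvel": joint speeds; "effort": joint torques, N m; "ee_pos": TCP position; "ee_rot": TCP orientation; "wrist_force": force on the tool from outside, world axes, zero at the start; "ft_torque": the same for the moment, N m; "grip_width": finger opening in m.
Only numpy, scipy, OpenCV 4.12 (cv2) and the standard library are available. Lean on these libraries where they do the work, as an engineer would, in place of code of your own. Each camera call takes 0.05 s, during which the arm holds its last target.

## Working session

There is one attempt and no reset: what is moved stays moved. The work goes in short steps, Python scripts to look and compute and a shell command to move; the robot and the scene stay as the last step left them, time stands still between calls to the robot, and variables do not carry over. Pictures are saved under pics/ and viewed, and the job is handed in when it is done.

```bash
ls; mkdir -p pics
python3 - <<'E'
from cell import get_state, eyes, job, arm
import cv2
print(get_state())
print([a for a in dir(arm) if a[0]!='_'])
for n in("scene","top"):
    im=eyes.grab_frame(n); cv2.imwrite(f"pics/{n}0.png",im[:,:,::-1]); print(eyes.camera_params(n))
E
```

```text
pics
{'t': 0.0, 'joint_pos': array([ 1.04799532,  0.39920399,  0.04501823,  1.53790611, -0.01871741,
        1.20693373, -0.05068496]), 'qvel': array([ 0.00143229,  0.00014634, -0.00015057, -0.00185739,  0.00090902,
       -0.00094424,  0.00010054]), 'effort': array([-1.53687256e-04, -4.75104833e+01,  1.36469990e+00, -2.54215586e+01,
        1.16083727e-02,  9.36965196e-03, -1.21585796e-05]), 'ee_pos': array([ 0.26707635, -0.59191384,  0.24924377]), 'ee_rot': array([-9.78125593e-04,  9.77618281e-01,  2.10384092e-01, -2.70550159e-04]), 'wrist_force': array([-0.14171255, -0.50602147, -0.10637706]), 'ft_torque': array([0.05733016, 0.01834066, 0.01648988]), 'grip_width': 0.08545588203181756}
['MotionError', 'nose_length']
{'intrinsics': array([[582.56957402,   0.        , 316.82173829],
       [  0.        , 582.56957402, 238.74806746],
       [  0.        ,   0.        ,   1.        ]]), 'k1': 0.053349131844539696, 'rvec': array([ 2.13319986,  0.79072429, -0.3901973 ]), 'tvec': array([-0.34542197, -0.13891785,  1.83789353])}
{'intrinsics': array([[580.14984017,   0.        , 319.46113098],
       [  0.        , 580.14984017, 239.64523318],
       [  0.        ,   0.        ,   1.        ]]), 'k1': -0.014842452573817251, 'rvec': array([ 2.16051357, -2.20550882,  0.0915527 ]), 'tvec': array([-0.04827125,  0.48189459,  1.59279527])}
```

View pics/scene0.png

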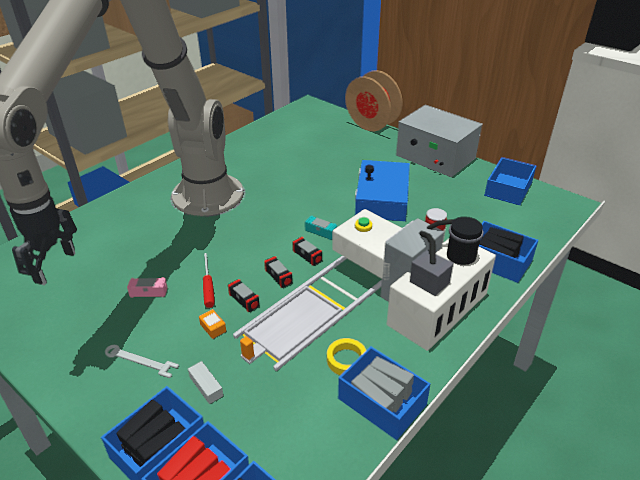

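View pics/top0.png

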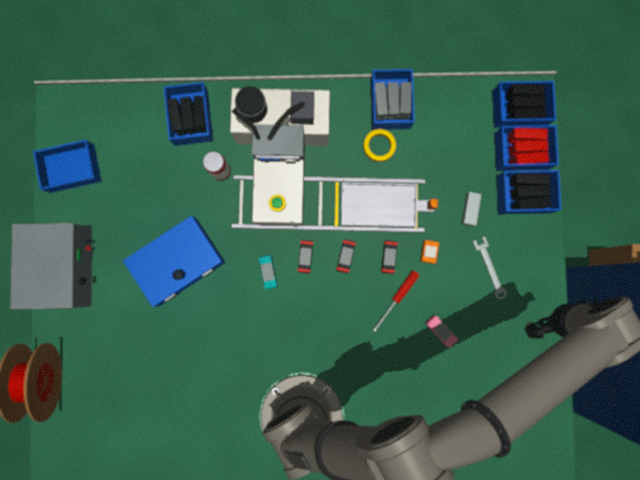

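Three candidates for the fuse holders in the top image: (305,256), (346,256), (389,256), black with red ends. The turquoise (267,271) and pink (441,330) ones are look-alikes. I'll confirm in an enlarged crop.

```bash
cat > h.py <<'E'
from cell import get_state, eyes, job, arm
import numpy as np, cv2
from scipy.spatial.transform import Rotation as R
P={n:eyes.camera_params(n) for n in("scene","top")}
def proj(n,X):
    p=P[n]; return cv2.projectPoints(np.float64(X).reshape(-1,1,3),p["rvec"],p["tvec"],p["intrinsics"],np.array([p["k1"],0,0,0,0.]))[0].reshape(-1,2)
def unp(n,uv,z):
    p=P[n]; q=cv2.undistortPoints(np.float64(uv).reshape(-1,1,2),p["intrinsics"],np.array([p["k1"],0,0,0,0.])).reshape(-1,2)
    M=cv2.Rodrigues(p["rvec"])[0]; c=-M.T@p["tvec"]; d=np.c_[q,np.ones(len(q))]@M
    return c+d*((z-c[2])/d[:,2])[:,None]
def grab(n,name=None):
    im=eyes.grab_frame(n)[:,:,::-1].copy()
    if name: cv2.imwrite(f"pics/{name}.png",im)
    return im
def crop(im,x0,y0,x1,y1,s,name): cv2.imwrite(f"pics/{name}.png",cv2.resize(im[y0:y1,x0:x1],None,fx=s,fy=s,interpolation=cv2.INTER_CUBIC))
E
python3 - <<'E'
from h import *
im=cv2.imread("pics/top0.png"); crop(im,220,140,480,300,3,"c1"); crop(im,110,205,310,300,4,"c2")
print(unp("top",[[305,256],[346,256],[389,256]],0.034).round(3))
print('bars',unp("top",[[240,203],[321,203],[337,204],[420,204]],0).round(3))
print('button',unp("top",[[278,203]],0.135).round(3))
print('case corners z68',unp("top",[[193,217],[222,262],[154,304],[124,262]],0.065).round(3), unp("top",[[179,274]],.1))
E
```

```text
[[ 0.435 -0.017  0.034]
 [ 0.433 -0.13   0.034]
 [ 0.431 -0.248  0.034]]
bars [[ 0.591  0.164  0.   ]
 [ 0.586 -0.065  0.   ]
 [ 0.582 -0.11   0.   ]
 [ 0.578 -0.345  0.   ]]
button [[0.569 0.048 0.135]]
case corners z68 [[0.546 0.283 0.065]
 [0.422 0.205 0.065]
 [0.313 0.388 0.065]
 [0.428 0.469 0.065]] [[0.39143127 0.31298066 0.1       ]]
```

View pics/c1.png

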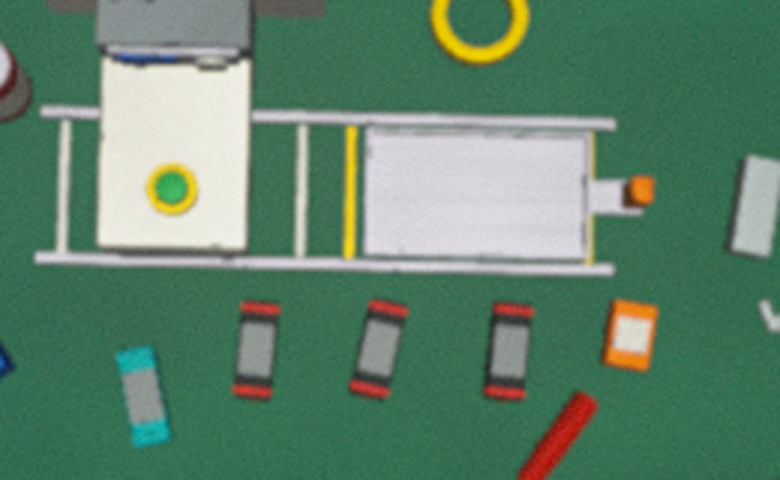

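View pics/c2.png

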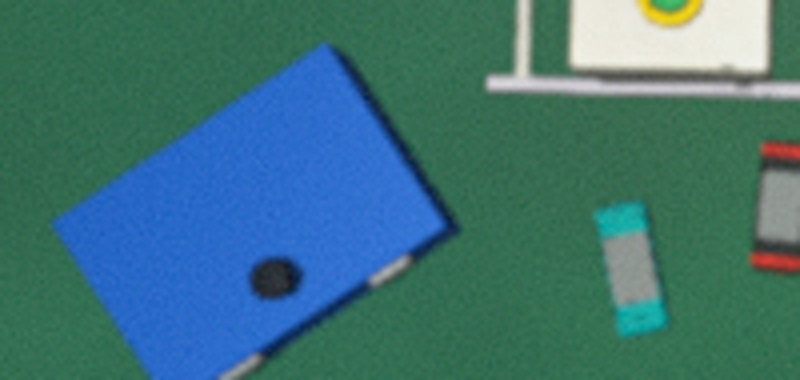

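The crop confirms it: the three black bars with red ends are at x=305, 346 and 389, and the turquoise and pink ones are decoys. Next I fit the station, case and holder poses.

```bash
cat >> h.py <<'E'
from scipy.optimize import least_squares
def fit(model,obs,x0):
    # model: Nx3 local pts ; obs: list of (cam,idx,uv)
    def T(v,X): c,s=np.cos(v[2]),np.sin(v[2]); return np.c_[v[0]+c*X[:,0]-s*X[:,1], v[1]+s*X[:,0]+c*X[:,1], X[:,2]]
    def f(v):
        Y=T(v,model); return np.concatenate([proj(n,Y[i])[0]-np.array(uv) for n,i,uv in obs])
    r=least_squares(f,x0); return r.x,r.fun.reshape(-1,2)
E
python3 - <<'E'
from h import *
m=np.array([[-.069,.135,.012],[-.069,-.405,.012],[.069,.135,.012],[.069,-.405,.012],[-.07,-.065,.128],[-.07,.065,.128]])
o=[("top",0,(231.7,226)),("top",1,(424.5,230)),("top",2,(233.7,177.3)),("top",3,(425,181.3)),("top",4,(302,223)),("top",5,(252.7,222))]
v,r=fit(m,o,[.59,.05,0]); print('station',v.round(4),np.degrees(v[2]),r.round(1).tolist())
m=np.array([[.075,-.11,.068],[-.075,-.11,.068],[.075,.11,.068],[-.045,0,.111]])
o=[("top",0,(110+329/4,205+43/4)),("top",1,(110+455/4,205+229/4)),("top",2,(110+53/4,205+222/4)),("top",3,(110+274/4,205+278/4))]
v,r=fit(m,o,[.427,.336,.58]); print('case',v.round(4),np.degrees(v[2]),r.round(1).tolist())
im=cv2.imread("pics/top0.png"); hsv=cv2.cvtColor(im,cv2.COLOR_BGR2HSV)
g=cv2.inRange(hsv,(45,60,0),(90,255,255))
for (x,y) in [(305,256),(346,256),(389,256)]:
    w=cv2.bitwise_not(g)[y-24:y+24,x-20:x+20]
    n,l,s,c=cv2.connectedComponentsWithStats(w); k=1+s[1:,4].argmax()
    pts=np.argwhere(l==k)[:,::-1]+[x-20,y-24]
    W=unp("top",pts,.034)[:,:2]; (cx,cy),sz,a=cv2.minAreaRect((W*1000).astype(np.float32)); C=np.cov(W.T);e,V=np.linalg.eigh(C);d=V[:,1]*np.sign(V[0,1])
    print(round(cx),round(cy),W.mean(0).round(4),np.round(sz),a,'long axis deg',np.degrees(np.arctan2(d[1],d[0])).round(1))
im=cv2.imread("pics/scene0.png"); crop(im,220,140,460,360,3,"s1")
E
```

```text
station [ 0.5884  0.0482 -0.042 ] -2.404458244266002 [[0.1, -0.2], [0.3, -0.0], [-0.3, -0.2], [0.1, -0.1], [0.2, 0.3], [-0.5, 0.2]]
case [0.4268 0.3359 0.5656] 32.405264552902516 [[0.5, -0.1], [-1.0, -0.4], [0.6, 0.1], [-0.1, 0.4]]
435 -17 [ 0.4347 -0.0174] [36. 92.] 82.63876342773438 long axis deg -7.0
433 -130 [ 0.4339 -0.1296] [40. 92.] 76.04009246826172 long axis deg -14.7
429 -249 [ 0.4287 -0.2488] [39. 92.] 82.10423278808594 long axis deg -7.7
```

View pics/s1.png

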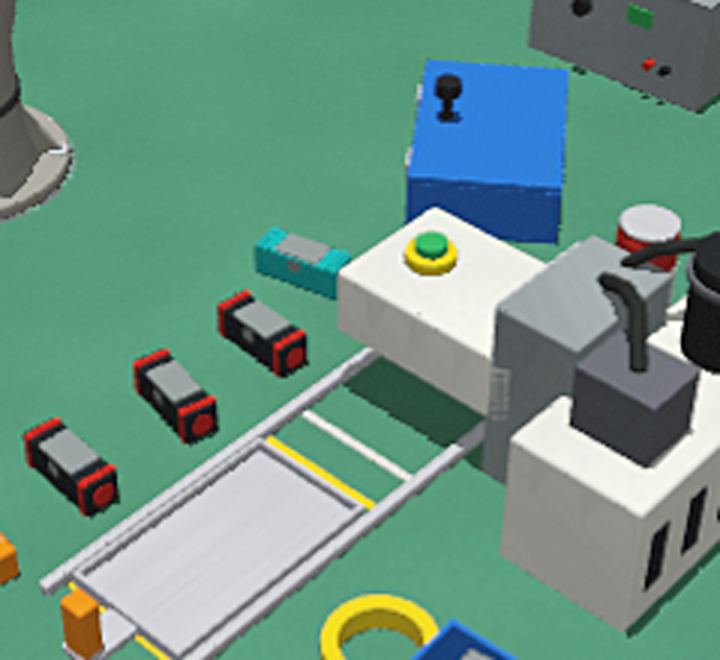

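```bash
cat >> h.py <<'E'
def tri(a,b):
    def f(X): return np.r_[proj("top",X)[0]-a, proj("scene",X)[0]-b]
    r=least_squares(f,[.5,0,.05]); return r.x.round(4),r.fun.round(1)
def frame(v):
    c,s=np.cos(v[2]),np.sin(v[2]); return lambda X:(np.array([v[0],v[1],0])+np.atleast_2d(X)@np.array([[c,s,0],[-s,c,0],[0,0,1]]))
ST=frame([.5884,.0482,-.042]); CA=frame([.4268,.3359,.5656])
def need(p,yaw_y=None):
    """remaining: position in tool axes (cm) and turn about tool z so tool y has world heading yaw_y deg (mod 180)"""
    s=get_state(); q=s["ee_rot"]; r=R.from_quat([q[1],q[2],q[3],q[0]]); M=r.as_matrix()
    if yaw_y is None: D=M
    else:
        y=np.array([np.cos(np.radians(yaw_y)),np.sin(np.radians(yaw_y)),0]); y*=np.sign(y@M[:,1]) or 1
        z=np.array([0,0,-1.]); D=np.c_[np.cross(y,z),y,z]
    rv=(r.inv()*R.from_matrix(D)).as_rotvec()
    print("t %.1f"%s["t"],"pos",s["ee_pos"].round(4),"shift tool cm",(M.T@(np.array(p)-s["ee_pos"])*100).round(2),"after turn",(D.T@(np.array(p)-s["ee_pos"])*100).round(2),"turn",rv.round(3),"j7",s["joint_pos"][6].round(2),"w",s["grip_width"].round(4),"F",s["wrist_force"].round(1))
E
python3 - <<'E'
from h import *
print('button',tri([277,202.7],[220+431/3,140+245/3]), 'knob',tri([178.5,274.5],[220+448/3,140+85/3]))
print(CA([-.045,0,.103]), ST([0,0,.14]))
print('case scene',proj("scene",CA([[.075,-.11,.068],[-.075,-.11,.068],[.075,.11,.068],[-.075,.11,.068]])).round(1).tolist(),'obs',[(220+a/3,140+b/3) for a,b in [(562,186),(409,178),(568,69),(424,59)]])
print('rails scene',proj("scene",ST([[-.069,-.405,.012]])), 220+46/3,140+585/3)
need(CA([-.045,0,.2])[0],np.degrees(.5656)+90)
E
```

```text
button (array([0.5701, 0.0511, 0.1417]), array([-0.4, -0.5, -0.6,  0.1])) knob (array([0.3915, 0.3146, 0.104 ]), array([-0.5, -0.5, -0.8,  0.1]))
[[0.38880798 0.31178349 0.103     ]] [[0.5884 0.0482 0.14  ]]
case scene [[405.3, 202.3], [353.3, 198.3], [407.4, 162.6], [360.1, 159.4]] obs [(407.33333333333337, 202.0), (356.33333333333337, 199.33333333333334), (409.33333333333337, 163.0), (361.33333333333337, 159.66666666666666)]
rails scene [[232.43015114 334.31748653]] 235.33333333333334 335.0Traceback (most recent call last):
  File "<stdin>", line 6, in <module>
  File "h.py", line 37, in need
    print("t %.1f"%s["t"],"pos",s["ee_pos"].round(4),"shift tool cm",(M.T@(np.array(p)-s["ee_pos"])*100).round(2),"after turn",(D.T@(np.array(p)-s["ee_pos"])*100).round(2),"turn",rv.round(3),"j7",s["joint_pos"][6].round(2),"w",s["grip_width"].round(4),"F",s["wrist_force"].round(1))
                                                                                                                                                                                                                                   ^^^^^^^^^^^^^^^^^^^^^
AttributeError: 'float' object has no attribute 'round'
```

```bash
sed -i 's/s\["grip_width"\].round(4)/round(s["grip_width"],4)/; s/s\["joint_pos"\]\[6\].round(2)/round(float(s["joint_pos"][6]),2)/' h.py
python3 - <<'E'
from h import *
need([.39,.313,.25],122.4)
E
```

```text
t 0.1 pos [ 0.2671 -0.592   0.2494] shift tool cm [ 4.843e+01 -7.744e+01  7.000e-02] after turn [ 5.887e+01 -6.983e+01 -6.000e-02] turn [-0.002 -0.    -0.142] j7 -0.05 w 0.0855 F [-0.4 -0.2 -0.1]
```

```bash
python3 -m creep '[0,0,-0.142,0,0,0,1, 0,0,0,3.5,-1.2,0,1, 0,0,0,3.5,-1.2,0,1, 0,0,0,3.5,-1.2,0,1, 0,0,0,3.5,-1.2,0,1, 0,0,0,3.5,-1.2,0,1, 0,0,0,3.5,-1.2,0,1, 0,0,0,3.5,-1.2,0,1, 0,0,0,3.5,-1.2,0,1, 0,0,0,3.5,-1.2,0,1, 0,0,0,3.5,-1.2,0,1]' 30
python3 - <<'E'
from h import *
need([.5,.2,.25],122.4)
E
```

```text
t: 1.2
ee_pos: [0.4972, -0.2964, 0.2424]
ee_rot: [-0.004, 0.961, 0.275, -0.005]
wrist_force: [-0.4, 0.5, 0.1]
grip_width: 0.0853
t 1.2 pos [ 0.4972 -0.2964  0.2424] shift tool cm [ 26.46 -42.01  -0.5 ] after turn [ 26.84 -41.77  -0.76] turn [-0.011  0.007 -0.009] j7 -0.59 w 0.0853 F [-0.4  0.5  0.1]
```

```bash
python3 -m creep '[0,0,0,2.3,-3.6,-0.1,1, 0,0,0,2.3,-3.6,-0.1,1, 0,0,0,2.3,-3.6,-0.1,1, 0,0,0,2.3,-3.6,-0.1,1, 0,0,0,2.3,-3.6,-0.1,1, 0,0,0,2.3,-3.6,-0.1,1, 0,0,0,2.3,-3.6,-0.1,1, 0,0,0,2.3,-3.6,-0.1,1, 0,0,0,2.3,-3.6,-0.1,1, 0,0,0,2.3,-3.6,-0.1,1, 0,0,0,2.3,-3.6,-0.1,1,0,0,0,0,0,0,1]'
python3 - <<'E'
from h import *
need([.39,.313,.18],122.4)
E
```

```text
t: 2.4
ee_pos: [0.4992, 0.1985, 0.2526]
ee_rot: [-0.007, 0.96, 0.279, -0.006]
wrist_force: [-0.8, -0.0, -0.1]
grip_width: 0.0853
t 2.4 pos [0.4992 0.1985 0.2526] shift tool cm [ -3.02 -15.4    7.54] after turn [ -3.09 -15.52   7.26] turn [-0.016  0.008  0.   ] j7 -1.55 w 0.0853 F [-0.8 -0.  -0.1]
```

```bash
python3 -m creep '[-0.016,0.008,0,-0.8,-3.8,1,1, 0,0,0,-0.8,-3.8,1,1, 0,0,0,-0.8,-3.8,1.5,1, 0,0,0,-0.8,-3.8,1.5,1, 0,0,0,0,0,2,1,0,0,0,0,0,0,1]'
python3 - <<'E'
from h import *
need([.39,.313,.104],122.4)
E
```

```text
t: 3.0
ee_pos: [0.3871, 0.3123, 0.1797]
ee_rot: [0.001, 0.96, 0.279, -0.0]
wrist_force: [-0.2, 0.1, -0.7]
grip_width: 0.0855
t 3.0 pos [0.3871 0.3123 0.1797] shift tool cm [0.29 0.08 7.57] after turn [0.28 0.09 7.57] turn [0.002 0.001 0.001] j7 -1.92 w 0.0855 F [-0.2  0.1 -0.7]
```

```bash
python3 -m creep '[0,0,0,0.2,0,2,1, 0,0,0,0.1,0,2,1, 0,0,0,0,0,2,1, 0,0,0,0,0,1.4,1, 0,0,0,0,0,0,1]'
python3 - <<'E'
from h import *
need([.39,.313,.104],122.4)
im=grab("top"); crop(im,110,205,270,325,4,"k1"); im=grab("scene"); crop(im,300,100,460,220,4,"k2")
E
```

```text
t: 3.5
ee_pos: [0.3943, 0.3118, 0.1062]
ee_rot: [0.001, 0.961, 0.276, 0.002]
wrist_force: [-0.1, 0.1, 1.2]
grip_width: 0.0854
t 3.5 pos [0.3943 0.3118 0.1062] shift tool cm [-0.31 -0.33  0.22] after turn [-0.3  -0.33  0.22] turn [ 0.003 -0.003 -0.006] j7 -1.99 w 0.0854 F [-0.1  0.1  1.2]
```

View pics/k2.png

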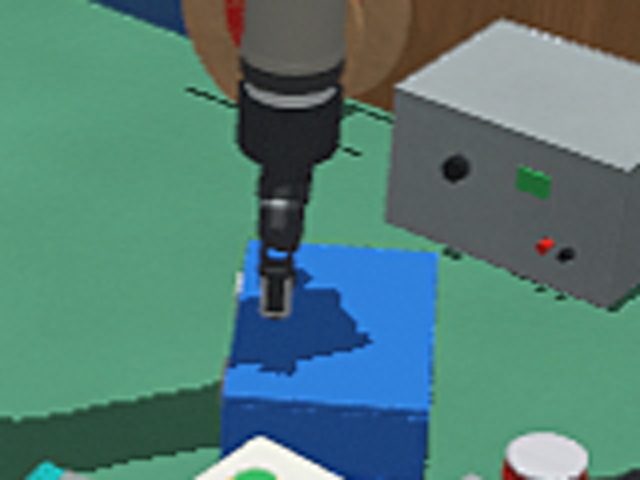

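The picture shows the jaws straddling the knob (the finger covers it at crop (275,290)). I correct by 3 mm and close with 30 N.

```bash
python3 -m creep '[0,0,0,-0.3,-0.3,0.2,1, 0,0,0,0,0,0,0.2, 0,0,0,0,0,0,0.2, 0,0,0,0,0,0,0.2, 0,0,0,0,0,0,0.2,0,0,0,0,0,0,0.2,0,0,0,0,0,0,0.2]' 30
python3 - <<'E'
from h import *
need([.39,.313,.104],122.4)
E
```

```text
t: 4.3
ee_pos: [0.3925, 0.3158, 0.1094]
ee_rot: [-0.001, 0.961, 0.276, 0.007]
wrist_force: [-0.4, 0.5, -1.3]
grip_width: 0.0265
t 4.3 pos [0.3925 0.3158 0.1094] shift tool cm [-0.37  0.1   0.54] after turn [-0.36  0.1   0.54] turn [ 0.003 -0.014 -0.006] j7 -2.0 w 0.0265 F [-0.4  0.5 -1.3]
```

```bash
python3 -m creep '[0,0,0,0.5,0,-1.2,0.2, 0,0,0,0.6,0,-1.1,0.2, 0,0,0,0.7,0,-1.05,0.2, 0,0,0,0.8,0,-1,0.2]'
python3 - <<'E'
from h import *
def th():
    s=get_state(); p=s["ee_pos"]-CA([.075,0,.06])[0]; x=p[0]*np.cos(.5656)+p[1]*np.sin(.5656); print("theta from tcp",np.arctan2(p[2],-x)-.344,"r",np.hypot(x,p[2]))
th(); need([.39,.313,.104],122.4)
E
```

```text
t: 4.7
ee_pos: [0.4159, 0.3307, 0.1552]
ee_rot: [-0.002, 0.961, 0.276, 0.007]
wrist_force: [4.3, 4.2, -8.5]
grip_width: 0.0262
theta from tcp 0.4860656497500938 r 0.1289970533609465
t 4.7 pos [0.4159 0.3307 0.1552] shift tool cm [-3.21  0.12  5.07] after turn [-3.13  0.1   5.12] turn [ 0.001 -0.015 -0.005] j7 -1.96 w 0.0262 F [ 4.3  4.2 -8.5]
```

```bash
python3 -m creep '[0,0,0,1,0,-0.8,0.2, 0,0,0,1.05,0,-0.7,0.2, 0,0,0,1.1,0,-0.6,0.2, 0,0,0,1.2,0,-0.5,0.2,0,0,0,1.2,0,-0.35,0.2]'
cat >> h.py <<'E'
def th():
    s=get_state(); p=s["ee_pos"]-CA([.075,0,.06])[0]; x=p[0]*np.cos(.5656)+p[1]*np.sin(.5656); print("theta from tcp",np.arctan2(p[2],-x)-.344,"r",np.hypot(x,p[2]),"w",s["grip_width"],s["wrist_force"].round(1))
E
python3 -c "
from h import *
th()"
```

```text
t: 5.2
ee_pos: [0.4617, 0.3599, 0.189]
ee_rot: [0.0, 0.961, 0.276, 0.002]
wrist_force: [-0.6, -0.2, -4.0]
grip_width: 0.0261
theta from tcp 0.9786056685320507 r 0.1330879936038177 w 0.026055676587483513 [-0.6 -0.2 -4. ]
```

```bash
python3 -m creep '[0,0,0,1.25,0,-0.1,0.2, 0,0,0,1.25,0,0,0.2, 0,0,0,1.25,0,0.1,0.2, 0,0,0,1.25,0,0.2,0.2,0,0,0,1.2,0,0.3,0.2]'; 
python3 -c "
from h import *
th()"
```

```text
t: 5.7
ee_pos: [0.5144, 0.3935, 0.1922]
ee_rot: [0.002, 0.961, 0.276, -0.002]
wrist_force: [-1.3, -0.3, 0.3]
grip_width: 0.0264
theta from tcp 1.4485742326809445 r 0.1354895315219428 w 0.026355712815165192 [-1.3 -0.3  0.3]
```

```bash
python3 -m creep '[0,0,0,1.2,0,0.4,0.2, 0,0,0,1.1,0,0.55,0.2, 0,0,0,1.1,0,0.6,0.2, 0,0,0,1,0,0.7,0.2]'
python3 - <<'E'
from h import *
th(); im=grab("scene"); crop(im,300,80,460,220,4,"k3")
E
```

```text
t: 6.1
ee_pos: [0.5541, 0.4188, 0.1731]
ee_rot: [0.002, 0.961, 0.276, -0.002]
wrist_force: [-0.3, 0.0, 1.2]
grip_width: 0.0263
theta from tcp 1.8235760089101372 r 0.1367687651858004 w 0.026266064678199957 [-0.3  0.   1.2]
```

View pics/k3.png

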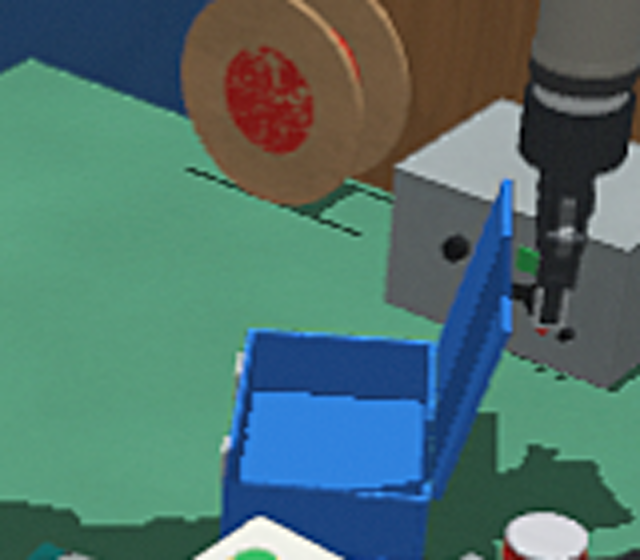

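```bash
python3 -m creep '[0,0,0,0.5,0,0.4,0.2, 0,0,0,0,0,0,0.8, 0,0,0,0,0,0,0.8, 0,0,0,0,0,0,0.8, 0,0,0,0.5,0,-2,0.8, 0,0,0,0,0,-4,0.8, 0,0,0,0,0,-4,0.8, 0,0,0,0,0,-4,0.8]'
python3 - <<'E'
from h import *
th(); im=grab("scene"); crop(im,300,80,460,220,4,"k4"); t=grab("top","top1"); need([.5,.2,.28],80)
E
```

```text
t: 6.95
ee_pos: [0.5617, 0.4203, 0.301]
ee_rot: [0.007, 0.961, 0.275, -0.011]
wrist_force: [-0.4, 0.1, 0.2]
grip_width: 0.0684
theta from tcp 1.562748709718515 r 0.2552205683124764 w 0.06841871195826019 [-0.4  0.1  0.2]
t 7.0 pos [0.5639 0.4232 0.3076] shift tool cm [-17.2   15.54   3.03] after turn [-2.42 23.09  2.76] turn [0.009 0.009 0.732] j7 -1.9 w 0.0684 F [-0.   0.7  0.9]
```

View pics/k4.png

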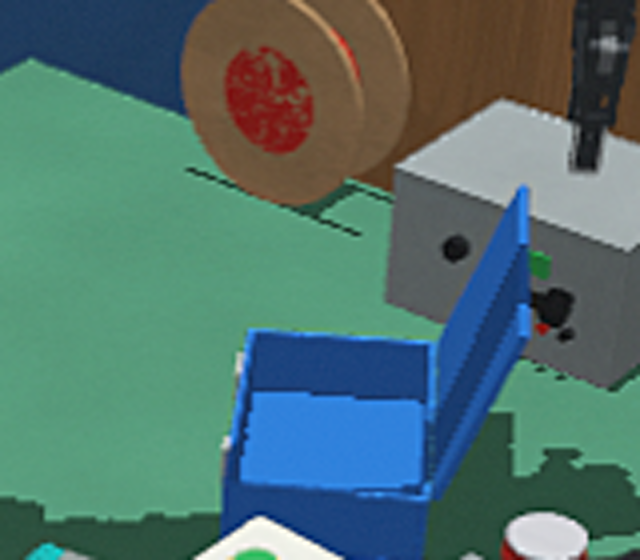

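View pics/top1.png

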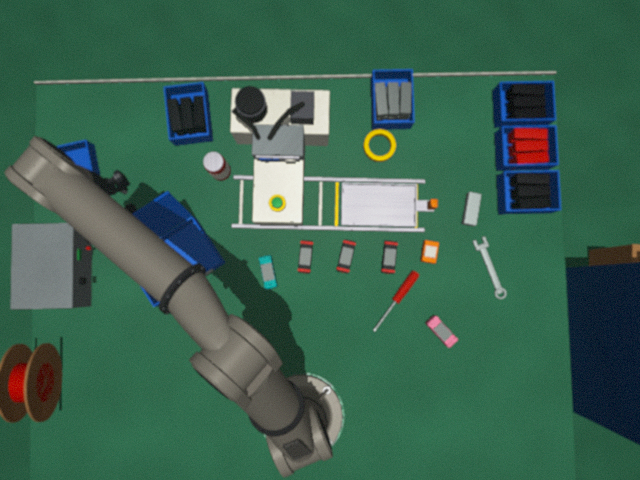

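```bash
python3 -m creep '[0.009,0.009,0.13,-3,3,0,0.8, 0,0,0.13,-3,3,0,0.8, 0,0,0.13,-3,3,0,0.8, 0,0,0.13,-3,3,0,0.8, 0,0,0.13,-3,3,0,0.8, 0,0,0.03,-1,3,0,0.8]'
python3 - <<'E'
from h import *
need([.4347,-.0174,.2],83)
E
```

```text
t: 7.65
ee_pos: [0.4461, 0.2069, 0.3043]
ee_rot: [-0.003, 0.997, -0.073, -0.003]
wrist_force: [0.7, 0.6, 0.2]
grip_width: 0.0686
t 7.7 pos [0.4461 0.2069 0.3043] shift tool cm [ 2.22 22.42 10.3 ] after turn [ 1.61 22.41 10.43] turn [-0.006  0.006 -0.025] j7 -2.27 w 0.0686 F [0.7 0.6 0.2]
```

```bash
python3 -m creep '[-0.006,0.006,-0.025,0.3,3.7,1.5,1, 0,0,0,0.3,3.7,1.7,1, 0,0,0,0.3,3.7,1.7,1, 0,0,0,0.3,3.7,1.7,1, 0,0,0,0.3,3.7,1.7,1, 0,0,0,0.3,3.7,1.7,1,0,0,0,0,0,0,1]'
python3 - <<'E'
from h import *
need([.4347,-.0174,.026],83)
im=grab("top"); crop(im,230,200,430,320,4,"h1")
E
```

```text
t: 8.35
ee_pos: [0.4292, -0.0283, 0.2016]
ee_rot: [0.002, 0.998, -0.062, 0.003]
wrist_force: [0.1, 0.2, 0.5]
grip_width: 0.086
t 8.3 pos [ 0.4292 -0.0283  0.2016] shift tool cm [ 0.3  -1.2  17.56] after turn [ 0.41 -1.15 17.56] turn [ 0.003 -0.006 -0.003] j7 -1.75 w 0.086 F [0.1 0.2 0.5]
```

View pics/h1.png

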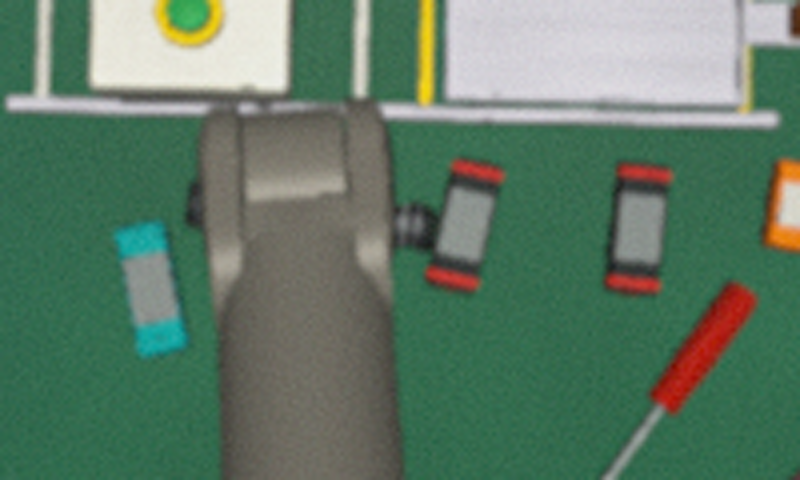

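```bash
python3 -m creep '[0,0,0,0.4,-1.2,2,1, 0,0,0,0,0,3,1, 0,0,0,0,0,3,1, 0,0,0,0,0,3,1, 0,0,0,0,0,2,1, 0,0,0,0,0,0,1]'
python3 - <<'E'
from h import *
need([.4347,-.0174,.026],83)
im=grab("scene"); crop(im,240,200,400,320,4,"h2")
E
```

```text
t: 9.0
ee_pos: [0.4422, -0.0059, 0.0733]
ee_rot: [-0.002, 0.998, -0.057, 0.011]
wrist_force: [-1.1, 0.5, -0.0]
grip_width: 0.0852
t 9.0 pos [ 0.4422 -0.0059  0.0733] shift tool cm [-0.72  1.25  4.71] after turn [-0.61  1.23  4.73] turn [-0.005 -0.021  0.009] j7 -1.85 w 0.0852 F [-1.1  0.5 -0. ]
```

View pics/h2.png

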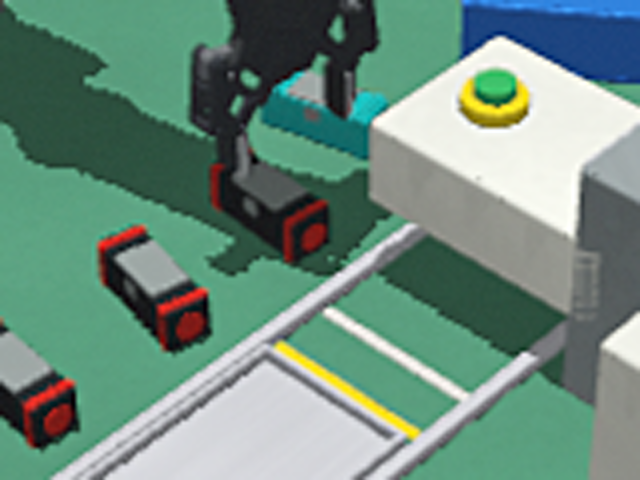

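```bash
python3 -m creep '[-0.005,-0.021,0.009,-0.6,1.2,0,1, 0,0,0,0,0,0,1, 0,0,0,0,0,0,1]'
python3 - <<'E'
from h import *
need([.4347,-.0174,.026],83)
E
```

```text
t: 9.35
ee_pos: [0.4381, -0.0168, 0.0778]
ee_rot: [-0.0, 0.998, -0.061, 0.004]
wrist_force: [-0.5, -0.1, -0.3]
grip_width: 0.0856
t 9.3 pos [ 0.4381 -0.0168  0.0778] shift tool cm [-0.37  0.1   5.18] after turn [-0.33  0.1   5.18] turn [-0.001 -0.007  0.   ] j7 -1.83 w 0.0856 F [-0.5 -0.1 -0.3]
```

```bash
python3 -m creep '[0,0,0,-0.2,0.1,1.5,1, 0,0,0,0,0,1.5,1, 0,0,0,0,0,1.5,1, 0,0,0,0,0,0.5,1, 0,0,0,0,0,0,1]'
python3 - <<'E'
from h import *
need([.4347,-.0174,.026],83)
E
```

```text
t: 9.85
ee_pos: [0.4414, -0.0182, 0.0313]
ee_rot: [-0.001, 0.998, -0.062, 0.01]
wrist_force: [-0.6, -0.7, 0.2]
grip_width: 0.0854
t 9.8 pos [ 0.4414 -0.0182  0.0313] shift tool cm [-0.68 -0.    0.52] after turn [-0.67 -0.    0.53] turn [-0.002 -0.019 -0.002] j7 -1.86 w 0.0854 F [-0.6 -0.7  0.2]
```

```bash
python3 -m creep '[0,-0.019,0,-0.6,0,0.4,1, 0,0,0,0,0,0,1, 0,0,0,0,0,0,0.2, 0,0,0,0,0,0,0.2,0,0,0,0,0,0,0.2,0,0,0,0,0,0,0.2,0,0,0,0,0,0,0.2]' 40
python3 - <<'E'
from h import *
need([.4347,-.0174,.026],83)
E
```

```text
t: 10.55
ee_pos: [0.4373, -0.0175, 0.0297]
ee_rot: [-0.001, 0.998, -0.062, 0.002]
wrist_force: [-0.4, -0.1, -2.0]
grip_width: 0.0334
t 10.6 pos [ 0.4373 -0.0175  0.0297] shift tool cm [-0.26  0.02  0.37] after turn [-0.26  0.02  0.37] turn [-0.003 -0.004 -0.002] j7 -1.85 w 0.0334 F [-0.4 -0.1 -2. ]
```

```bash
python3 -m creep '[0,0,0,0,0,-2,0.2, 0,0,0,0,0,-3,0.2,0,0,0,0,0,-3,0.2,0,0,0,0,0,-2,0.2,0,0,0,0,0,0,0.2]'
python3 - <<'E'
from h import *
a=unp("top",[[220+363/3,140+190/3],[220+591/3,140+198/3]],.014)
print(a); o=np.array([.5884,.0482,0]); c,s=np.cos(-.042),np.sin(-.042)
print((a-o)@np.array([[c,-s,0],[s,c,0],[0,0,1]]))
print('post', unp("top",[[220+643/3,140+188/3]],.06), ST([0,-.415,.06]))
print(ST([[0,-.27+d,.034] for d in(.058,0,-.058)]))
im=grab("top","top2")
E
```

```text
t: 11.05
ee_pos: [0.4342, -0.0176, 0.1308]
ee_rot: [-0.001, 0.998, -0.062, -0.001]
wrist_force: [0.5, -0.1, -0.8]
grip_width: 0.0328
[[ 0.58202713 -0.12068265  0.014     ]
 [ 0.5702215  -0.3335916   0.014     ]]
[[ 0.00072374 -0.1690013   0.014     ]
 [-0.00213194 -0.38221818  0.014     ]]
post [[ 0.57223986 -0.37311079  0.06      ]] [[ 0.57097512 -0.36643402  0.06      ]]
[[ 0.57949862 -0.16361304  0.034     ]
 [ 0.57706333 -0.2215619   0.034     ]
 [ 0.57462805 -0.27951075  0.034     ]]
```

View pics/top2.png

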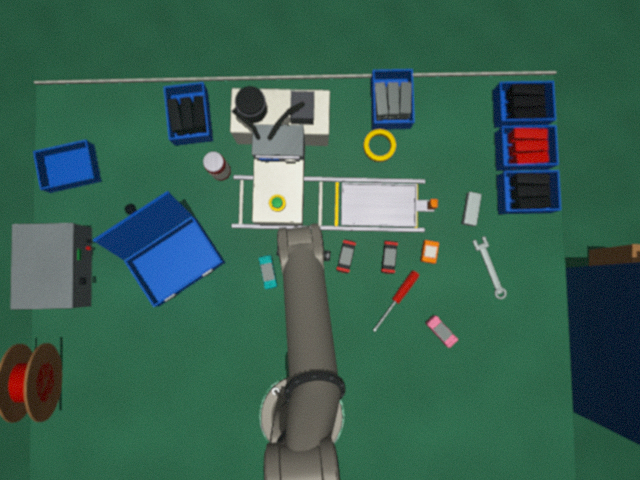

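Run:
```python
from h import *
need([.5819,-.1692,.08],87.6)
```

```text
t 11.1 pos [ 0.4331 -0.0177  0.1296] shift tool cm [16.66 13.21  4.84] after turn [15.5  14.52  4.96] turn [-0.002  0.005 -0.082] j7 -1.79 w 0.0333 F [ 0.8 -0.6 -1.2]
```

```bash
python3 -m creep '[0,0.005,-0.082,0,3.3,0,0.2, 0,0,0,1,3.5,0,0.2, 0,0,0,2,3.5,0,0.2, 0,0,0,3.2,3.5,0,0.2, 0,0,0,3.2,0.5,0,0.2,0,0,0,3.2,0,1,0.2,0,0,0,2.5,0,1,0.2,0,0,0,0,0,0,0.2,0,0,0,0,0,0,0.2]'
python3 - <<'E'
from h import *
need([.5819,-.1692,.0337],87.6)
E
```

```text
t: 12.0
ee_pos: [0.569, -0.1699, 0.0881]
ee_rot: [-0.003, 1.0, -0.019, -0.014]
wrist_force: [0.2, 0.2, -1.1]
grip_width: 0.0331
t 12.0 pos [ 0.569  -0.1699  0.0881] shift tool cm [ 1.44 -0.09  5.41] after turn [ 1.29 -0.13  5.44] turn [-0.005  0.028  0.005] j7 -1.44 w 0.0331 F [ 0.2  0.2 -1.1]
```

```bash
python3 -m creep '[0,0.028,0.005,1.3,-0.1,0,0.2, 0,0,0,0,0,1,0.2, 0,0,0,0,0,1,0.2,0,0,0,0,0,1,0.2,0,0,0,0,0,0,0.2]'
python3 - <<'E'
from h import *
need([.5819,-.1692,.0337],87.6)
im=grab("scene"); crop(im,220,220,400,380,4,"h3")
E
```

```text
t: 12.5
ee_pos: [0.5784, -0.1685, 0.0534]
ee_rot: [-0.003, 1.0, -0.021, -0.001]
wrist_force: [0.2, -0.2, -1.4]
grip_width: 0.0331
t 12.5 pos [ 0.5784 -0.1685  0.0534] shift tool cm [0.36 0.07 1.97] after turn [0.35 0.06 1.97] turn [-0.006  0.003 -0.001] j7 -1.45 w 0.0331 F [ 0.2 -0.2 -1.4]
```

View pics/h3.png

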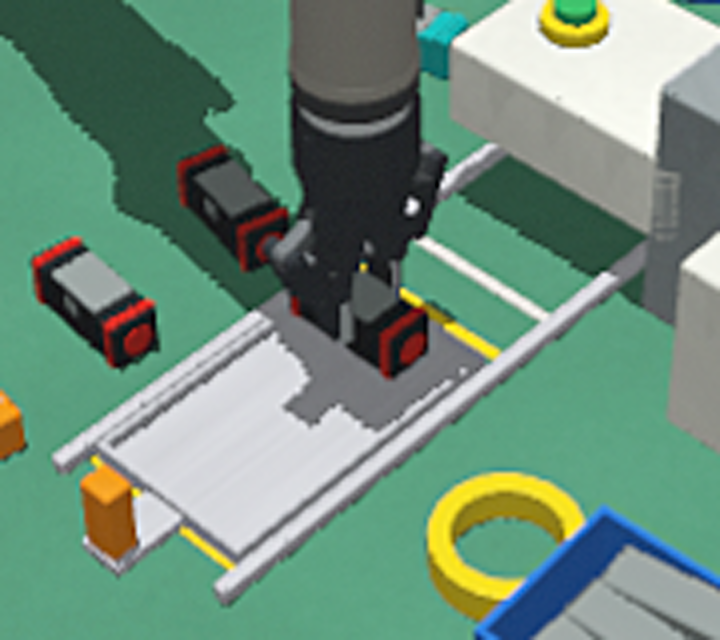

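```bash
python3 -m creep '[0,0,0,0.3,0.05,1,0.2, 0,0,0,0,0,0.6,0.2, 0,0,0,0,0,0,0.2]'
python3 - <<'E'
from h import *
need([.5819,-.1692,.0337],87.6)
E
```

```text
t: 12.85
ee_pos: [0.5827, -0.1695, 0.0375]
ee_rot: [-0.002, 1.0, -0.021, -0.0]
wrist_force: [-0.0, -0.0, -1.7]
grip_width: 0.0334
t 12.8 pos [ 0.5827 -0.1695  0.0375] shift tool cm [-0.08 -0.03  0.38] after turn [-0.08 -0.03  0.38] turn [-0.005  0.    -0.001] j7 -1.46 w 0.0334 F [-0.  -0.  -1.7]
```

```bash
python3 -m creep '[0,0,0,0,0,0.35,0.2, 0,0,0,0,0,0,0.2, 0,0,0,0,0,0,0.5, 0,0,0,0,0,0,0.5,0,0,0,0,0,0,0.5,0,0,0,0,0,0,0.5]'
python3 - <<'E'
from h import *
need([.5819,-.1692,.0337],87.6)
E
```

```text
t: 13.45
ee_pos: [0.5845, -0.1699, 0.0355]
ee_rot: [-0.002, 1.0, -0.022, 0.002]
wrist_force: [0.4, 0.0, -0.1]
grip_width: 0.0427
t 13.4 pos [ 0.5845 -0.1699  0.0355] shift tool cm [-0.26 -0.06  0.18] after turn [-0.26 -0.06  0.18] turn [-0.004 -0.004 -0.001] j7 -1.46 w 0.0427 F [ 0.4  0.  -0.1]
```

```bash
python3 -m creep '[0,0,0,0,0,-2,0.5, 0,0,0,0,0,-3,0.5, 0,0,0,0,0,-4,0.5, 0,0,0,0,0,-2,1, 0,0,0,-2,0,0,1]'
python3 - <<'E'
from h import *
im=grab("top","top3"); crop(im,220,150,460,300,3,"h4")
need([.4339,-.1296,.1],75.3)
E
```

```text
t: 13.95
ee_pos: [0.5654, -0.1689, 0.1492]
ee_rot: [-0.002, 1.0, -0.021, 0.002]
wrist_force: [0.3, 0.1, 0.2]
grip_width: 0.07
t 14.0 pos [ 0.5598 -0.1692  0.1477] shift tool cm [-12.73  -3.39   4.84] after turn [-13.18  -0.64   4.77] turn [-0.005  0.004  0.213] j7 -1.43 w 0.0769 F [-4.5  0.3 -0.4]
```

View pics/h4.png

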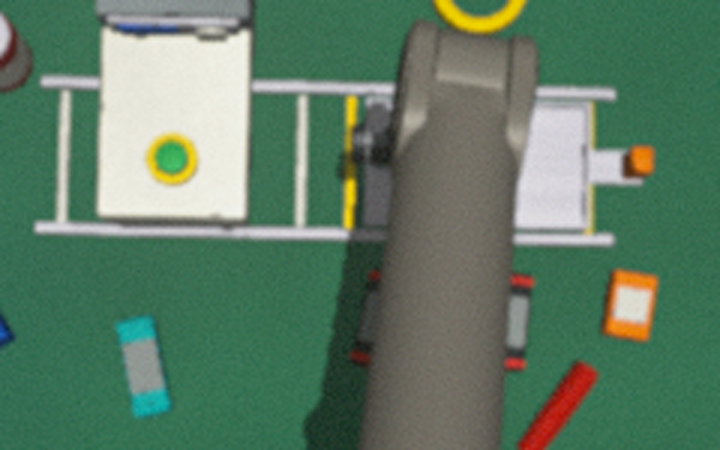

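```bash
python3 -m creep '[0,0,0.12,-3,-0.5,0.5,1, 0,0,0.093,-3,-0.2,0.5,1, 0,0,0,-3,0,1,1, 0,0,0,-3,0,1,1, 0,0,0,-1,0,1,1, 0,0,0,0,0,0,1,0,0,0,0,0,0,1]'
python3 - <<'E'
from h import *
need([.4339,-.1296,.026],75.3)
E
```

```text
t: 14.7
ee_pos: [0.4282, -0.1369, 0.1074]
ee_rot: [-0.002, 0.991, -0.133, -0.001]
wrist_force: [0.1, -0.0, 1.7]
grip_width: 0.0852
t 14.7 pos [ 0.4282 -0.1369  0.1074] shift tool cm [ 0.38 -0.82  8.14] after turn [ 0.37 -0.85  8.14] turn [-0.004  0.002 -0.01 ] j7 -1.64 w 0.0852 F [ 0.1 -0.   1.7]
```

```bash
python3 -m creep '[0,0,-0.01,0.4,-0.8,0,1, 0,0,0,0,0,1.5,1, 0,0,0,0,0,1.5,1,0,0,0,0,0,1,1,0,0,0,0,0,0,1]'
python3 - <<'E'
from h import *
im=grab("scene"); crop(im,220,220,380,340,4,"h5")
need([.4339,-.1296,.026],75.3)
E
```

```text
t: 15.2
ee_pos: [0.4442, -0.1292, 0.0691]
ee_rot: [-0.002, 0.992, -0.126, 0.005]
wrist_force: [0.2, 0.1, 0.2]
grip_width: 0.0854
t 15.2 pos [ 0.4447 -0.1293  0.0698] shift tool cm [-1.09  0.32  4.36] after turn [-1.04  0.3   4.38] turn [-0.006 -0.01   0.003] j7 -1.66 w 0.0854 F [0.1 0.1 0.9]
```

View pics/h5.png

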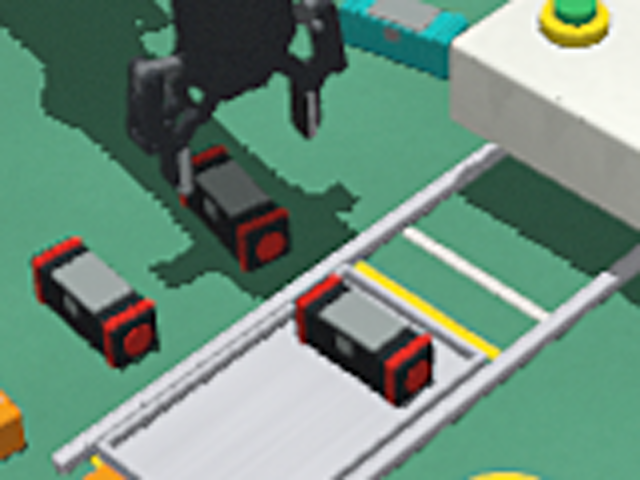

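```bash
python3 -m creep '[-0.006,-0.01,0.003,-1,0.3,0,1, 0,0,0,-0.2,0,1.5,1, 0,0,0,0,0,1.5,1,0,0,0,0,0,1,1,0,0,0,0,0,0,1]'
python3 - <<'E'
from h import *
need([.4339,-.1296,.026],75.3)
im=cv2.imread("pics/h5.png"); print((proj("scene",[[.4339,-.1296,.034]])-[220,220])*4)
E
```

```text
t: 15.75
ee_pos: [0.4333, -0.13, 0.0316]
ee_rot: [0.001, 0.992, -0.128, 0.002]
wrist_force: [-0.1, -0.1, 0.8]
grip_width: 0.0855
t 15.8 pos [ 0.4333 -0.13    0.0316] shift tool cm [ 0.04 -0.06  0.56] after turn [ 0.04 -0.06  0.56] turn [ 0.001 -0.004 -0.001] j7 -1.68 w 0.0855 F [-0.1 -0.1  0.8]
[[229.78069247 185.13123235]]
```

```bash
python3 -m creep '[0,0,0,0,0,0.4,1, 0,0,0,0,0,0,0.2, 0,0,0,0,0,0,0.2,0,0,0,0,0,0,0.2,0,0,0,0,0,0,0.2,0,0,0,0,0,0,0.2,0,0,0,0,0,-2,0.2,0,0,0,0,0,-3,0.2,0,0,0,0,0,-4,0.2,0,0,0,0,0,0,0.2]' 40
python3 - <<'E'
from h import *
need([.5768,-.2272,.09],87.6)
E
```

```text
t: 16.75
ee_pos: [0.4327, -0.1298, 0.121]
ee_rot: [0.001, 0.992, -0.128, 0.002]
wrist_force: [1.5, -0.4, -1.9]
grip_width: 0.0334
t 16.8 pos [ 0.4327 -0.1298  0.121 ] shift tool cm [16.41  5.74  3.16] after turn [14.81  9.13  3.1 ] turn [ 0.002 -0.003 -0.216] j7 -1.66 w 0.0334 F [ 1.5 -0.4 -1.9]
```

```bash
python3 -m creep '[0,0,-0.11,1,2.5,0,0.2, 0,0,-0.106,2,2.5,0,0.2, 0,0,0,2.7,2,0,0.2,0,0,0,2.7,1.2,0,0.2,0,0,0,2.7,1,0,0.2,0,0,0,2.7,0,1,0.2,0,0,0,1.3,0,1,0.2,0,0,0,0,0,0,0.2,0,0,0,0,0,0,0.2]'
python3 - <<'E'
from h import *
need([.5768,-.2272,.034],87.6)
E
```

```text
t: 17.65
ee_pos: [0.5703, -0.2328, 0.0923]
ee_rot: [-0.0, 1.0, -0.016, -0.004]
wrist_force: [-0.2, -0.6, -1.3]
grip_width: 0.0333
t 17.6 pos [ 0.5703 -0.2328  0.0923] shift tool cm [ 0.69 -0.58  5.83] after turn [ 0.63 -0.58  5.83] turn [-0.     0.009  0.009] j7 -1.32 w 0.0333 F [-0.2 -0.6 -1.3]
```

```bash
python3 -m creep '[0,0.009,0.009,0.6,-0.6,0,0.2, 0,0,0,0,0,1.5,0.2, 0,0,0,0,0,1.5,0.2,0,0,0,0,0,1,0.2,0,0,0,0,0,0,0.2,0,0,0,0,0,0,0.2]'
python3 - <<'E'
from h import *
need([.5768,-.2272,.034],87.6)
im=grab("scene"); crop(im,220,220,380,340,4,"h6")
E
```

```text
t: 18.25
ee_pos: [0.5729, -0.2259, 0.0482]
ee_rot: [-0.0, 1.0, -0.021, -0.001]
wrist_force: [1.1, -0.2, -1.3]
grip_width: 0.0332
t 18.2 pos [ 0.5729 -0.2259  0.0482] shift tool cm [0.39 0.12 1.42] after turn [0.39 0.12 1.42] turn [-0.001  0.003 -0.001] j7 -1.34 w 0.0332 F [ 1.1 -0.2 -1.3]
```

View pics/h6.png

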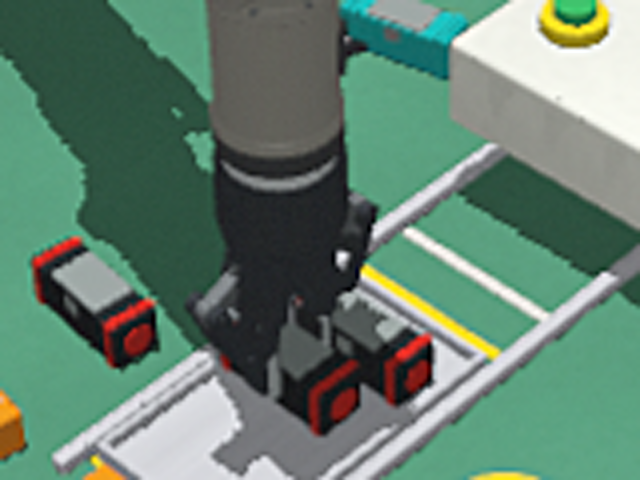

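```bash
python3 -m creep '[0,0,0,0.3,0.1,0.8,0.2, 0,0,0,0,0,0.4,0.2, 0,0,0,0,0,0,0.2,0,0,0,0,0,0,0.2]'
python3 - <<'E'
from h import *
need([.5768,-.2272,.034],87.6)
E
```

```text
t: 18.7
ee_pos: [0.5769, -0.2277, 0.0362]
ee_rot: [0.0, 1.0, -0.022, -0.0]
wrist_force: [1.7, 0.2, -1.5]
grip_width: 0.0332
t 18.7 pos [ 0.5769 -0.2277  0.0362] shift tool cm [-0.01 -0.05  0.22] after turn [-0.01 -0.05  0.22] turn [ 0.     0.001 -0.001] j7 -1.35 w 0.0332 F [ 1.7  0.2 -1.5]
```

```bash
python3 -m creep '[0,0,0,0,0,0.25,0.2, 0,0,0,0,0,0,0.2, 0,0,0,0,0,0,0.5, 0,0,0,0,0,0,0.5,0,0,0,0,0,0,0.5,0,0,0,0,0,0,0.5, 0,0,0,0,0,-2,0.5, 0,0,0,0,0,-3,0.5, 0,0,0,0,0,-4,0.5, 0,0,0,0,0,-2,1, 0,0,0,-2,0,0,1,0,0,0,0,0,0,1]'
python3 - <<'E'
from h import *
im=grab("scene"); crop(im,220,220,380,340,4,"h7")
need([.4287,-.2488,.1],82)
E
```

```text
t: 19.9
ee_pos: [0.5574, -0.227, 0.1492]
ee_rot: [0.0, 1.0, -0.021, 0.001]
wrist_force: [-0.4, 0.4, -0.6]
grip_width: 0.0833
t 19.9 pos [ 0.5596 -0.2267  0.1496] shift tool cm [-13.01   2.76   4.9 ] after turn [-12.66   4.01   4.96] turn [ 0.    -0.004  0.097] j7 -1.32 w 0.0854 F [ 1.6  0.4 -0.1]
```

View pics/h7.png

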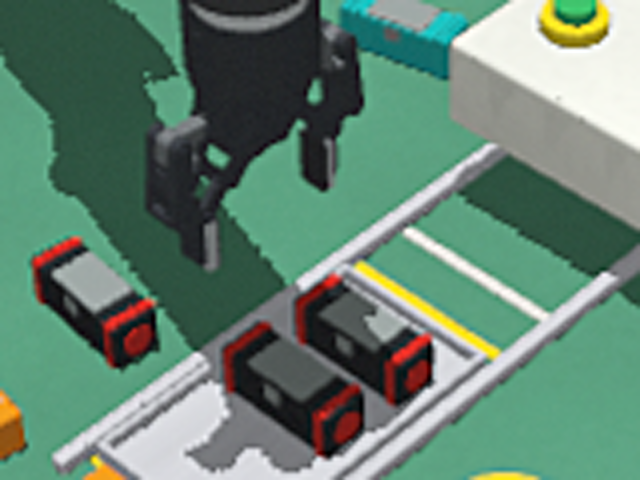

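```bash
python3 -m creep '[0,0,0.097,-3,1,0,1, 0,0,0,-3,1,1,1, 0,0,0,-3,1,1.5,1, 0,0,0,-3,1,1.5,1, 0,0,0,-0.7,0,1,1, 0,0,0,0,0,0,1,0,0,0,0,0,0,1]'
python3 - <<'E'
from h import *
need([.4287,-.2488,.026],82)
print(unp("top",[[415,272]],.015),unp("top",[[423,251]],.03))
E
```

```text
t: 20.65
ee_pos: [0.4326, -0.2507, 0.096]
ee_rot: [-0.0, 0.998, -0.069, 0.006]
wrist_force: [0.2, -0.1, -0.9]
grip_width: 0.085
t 20.6 pos [ 0.4326 -0.2507  0.096 ] shift tool cm [-0.49 -0.13  6.99] after turn [-0.41 -0.14  7.  ] turn [-0.001 -0.012  0.001] j7 -1.27 w 0.085 F [ 0.2 -0.1 -0.9]
[[ 0.38560598 -0.32155823  0.015     ]] [[ 0.44267851 -0.34306978  0.03      ]]
```

```bash
python3 -m creep '[0,-0.012,0,-0.4,-0.1,0,1, 0,0,0,0,0,1.5,1, 0,0,0,-0.2,0,2,1, 0,0,0,-0.2,0,2,1, 0,0,0,0,0,1,1, 0,0,0,0,0,0,1,0,0,0,0,0,0,1]'
python3 - <<'E'
from h import *
need([.4287,-.2488,.026],82)
im=grab("scene"); crop(im,200,220,360,340,4,"h8")
E
```

```text
t: 21.35
ee_pos: [0.4382, -0.248, 0.0336]
ee_rot: [0.001, 0.998, -0.065, 0.007]
wrist_force: [-0.3, 0.5, 0.5]
grip_width: 0.0852
t 21.4 pos [ 0.4382 -0.248   0.0336] shift tool cm [-0.94  0.2   0.74] after turn [-0.93  0.21  0.76] turn [ 0.001 -0.013  0.01 ] j7 -1.28 w 0.0852 F [-0.3  0.5  0.5]
```

View pics/h8.png

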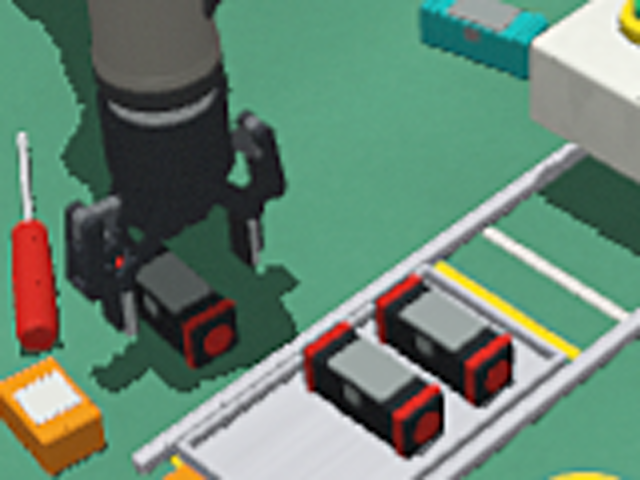

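```bash
python3 -m creep '[0,-0.013,0.01,-0.9,0.2,0.5,1, 0,0,0,0,0,0,0.2, 0,0,0,0,0,0,0.2,0,0,0,0,0,0,0.2,0,0,0,0,0,0,0.2,0,0,0,0,0,0,0.2]' 40
python3 - <<'E'
from h import *
need([.4287,-.2488,.026],82)
E
python3 -m creep '[0,0,0,0,0,-2,0.2,0,0,0,0,0,-3,0.2,0,0,0,0,0,-4,0.2,0,0,0,0,0,0,0.2]'
python3 - <<'E'
from h import *
need([.5744,-.2851,.09],87.6)
E
```

```text
t: 22.0
ee_pos: [0.4302, -0.2501, 0.0309]
ee_rot: [0.002, 0.998, -0.07, 0.002]
wrist_force: [0.1, -0.4, -1.6]
grip_width: 0.033
t 22.0 pos [ 0.4302 -0.2501  0.0309] shift tool cm [-0.17 -0.11  0.49] after turn [-0.17 -0.11  0.49] turn [ 0.003 -0.004 -0.001] j7 -1.29 w 0.033 F [ 0.1 -0.4 -1.6]
t: 22.4
ee_pos: [0.4282, -0.2488, 0.1217]
ee_rot: [0.0, 0.998, -0.07, -0.001]
wrist_force: [1.1, -0.6, -0.8]
grip_width: 0.0334
t 22.4 pos [ 0.4282 -0.2488  0.1217] shift tool cm [14.99  1.55  3.16] after turn [14.76  3.02  3.17] turn [ 0.001  0.001 -0.098] j7 -1.28 w 0.0334 F [ 1.1 -0.6 -0.8]
```

```bash
python3 -m creep '[0,0,-0.098,2,1,0,0.2, 0,0,0,2.7,1,0,0.2,0,0,0,2.7,0.8,0,0.2,0,0,0,2.7,0.5,0.5,0.2,0,0,0,2.7,0,1,0.2,0,0,0,2,0,1,0.2,0,0,0,0,0,0,0.2,0,0,0,0,0,0,0.2]'
python3 - <<'E'
from h import *
need([.5759,-.2851,.035],87.6)
E
```

```text
t: 23.2
ee_pos: [0.5725, -0.2887, 0.0872]
ee_rot: [-0.002, 1.0, -0.02, -0.006]
wrist_force: [0.1, -0.0, -2.7]
grip_width: 0.0334
t 23.2 pos [ 0.5725 -0.2887  0.0872] shift tool cm [ 0.39 -0.35  5.22] after turn [ 0.33 -0.37  5.22] turn [-0.004  0.012  0.003] j7 -1.23 w 0.0334 F [ 0.1 -0.  -2.7]
```

```bash
python3 -m creep '[0,0.012,0.003,0.3,-0.35,0,0.2, 0,0,0,0.1,0,1.5,0.2, 0,0,0,0.1,0,1.5,0.2,0,0,0,0,0,1,0.2,0,0,0,0,0,0.4,0.2,0,0,0,0,0,0,0.2]'
python3 - <<'E'
from h import *
need([.5759,-.2851,.035],87.6)
im=grab("scene"); crop(im,200,220,360,340,4,"h9")
E
```

```text
t: 23.8
ee_pos: [0.5731, -0.285, 0.0384]
ee_rot: [-0.002, 1.0, -0.022, -0.002]
wrist_force: [-0.2, 0.5, -1.3]
grip_width: 0.0334
t 23.8 pos [ 0.5731 -0.285   0.0384] shift tool cm [ 0.28 -0.    0.34] after turn [ 0.28 -0.    0.34] turn [-0.005  0.004 -0.003] j7 -1.24 w 0.0334 F [-0.2  0.5 -1.3]
```

View pics/h9.png

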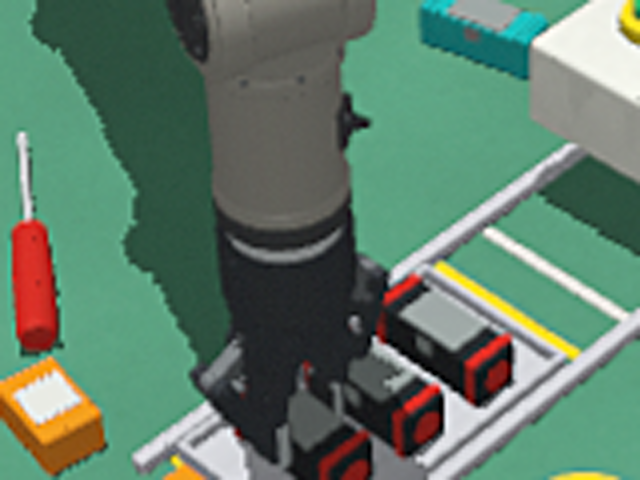

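```bash
python3 -m creep '[0,0,0,0.2,0,0.3,0.2, 0,0,0,0,0,0.1,0.2, 0,0,0,0,0,0,0.5, 0,0,0,0,0,0,0.5,0,0,0,0,0,0,0.5,0,0,0,0,0,0,0.5, 0,0,0,0,0,-2,0.5, 0,0,0,0,0,-3,0.5, 0,0,0,0,0,-4,0.5, 0,0,0,0,0,-2,1,0,0,0,0,4,0,1,0,0,0,0,4,0,1]'
python3 - <<'E'
from h import *
im=grab("scene"); crop(im,200,220,360,340,4,"h10")
im=grab("top","top4"); crop(im,300,160,450,280,5,"h11")
need([.5716,-.37,.1],87.6)
E
```

```text
t: 25.05
ee_pos: [0.5775, -0.3597, 0.1525]
ee_rot: [-0.003, 1.0, -0.016, 0.002]
wrist_force: [-0.1, -0.4, -0.1]
grip_width: 0.0835
t 25.1 pos [ 0.5751 -0.3667  0.152 ] shift tool cm [-0.35  0.36  5.19] after turn [-0.33  0.35  5.2 ] turn [-0.002 -0.002 -0.   ] j7 -1.11 w 0.0854 F [-0.2 -0.7  0.3]
```

View pics/h10.png

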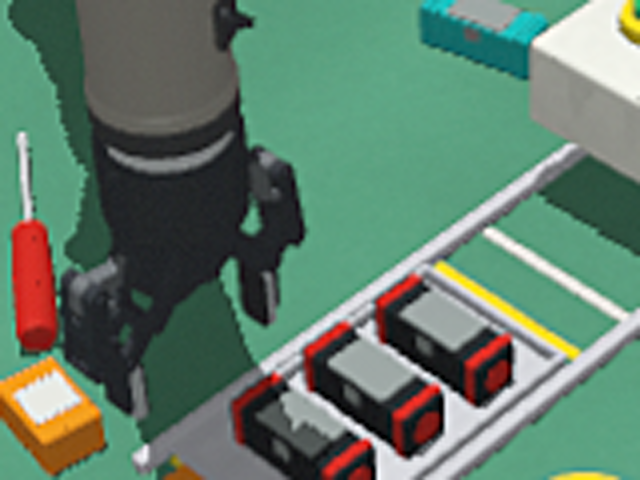

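View pics/h11.png

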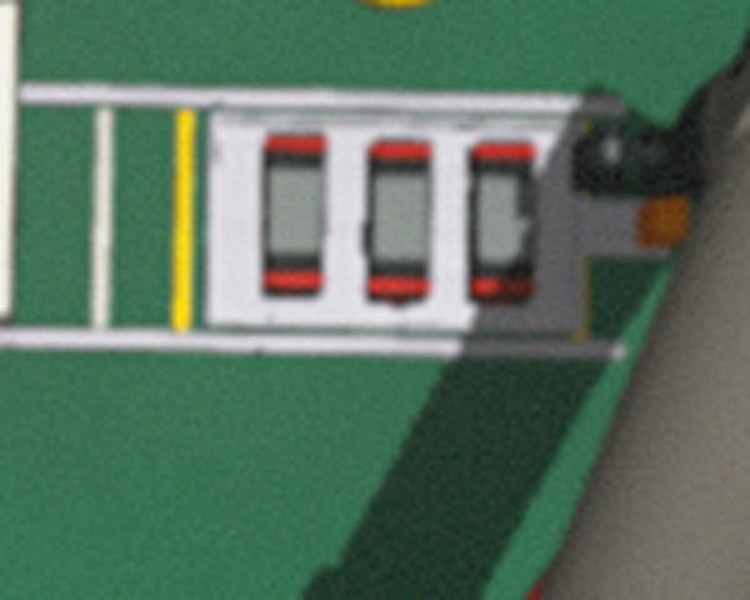

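```bash
python3 -m creep '[0,0,0,-0.35,0.7,1.5,0.5, 0,0,0,0,0,1.5,0.5, 0,0,0,0,0,1.5,0.5, 0,0,0,0,0,0,0.5,0,0,0,0,0,0,0.5]'
python3 - <<'E'
from h import *
print(unp("top",[[432.6,204.4]],.06))
need([.572,-.3731,.043],87.6)
im=grab("scene"); crop(im,200,240,360,360,4,"p1")
E
```

```text
t: 25.65
ee_pos: [0.5702, -0.37, 0.1004]
ee_rot: [-0.003, 1.0, -0.02, -0.001]
wrist_force: [-1.0, -0.7, 0.1]
grip_width: 0.0425
[[ 0.56757356 -0.36820406  0.06      ]]
t 25.6 pos [ 0.5702 -0.37    0.1004] shift tool cm [0.2  0.34 5.74] after turn [0.19 0.3  5.74] turn [-0.007  0.001  0.002] j7 -1.1 w 0.0425 F [-1.  -0.7  0.1]
```

View pics/p1.png

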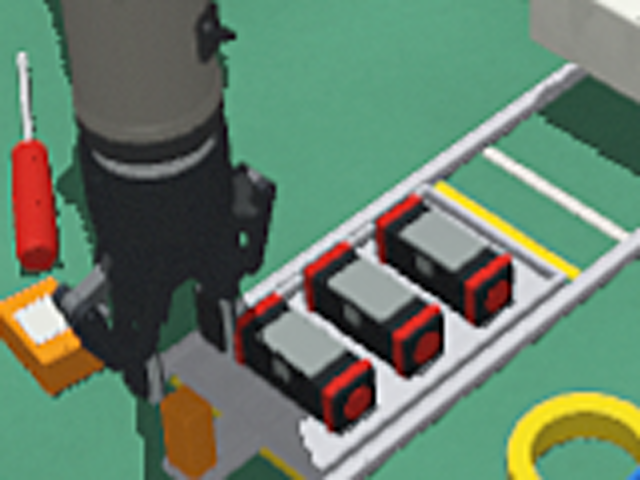

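Run:
```python
from h import *
print(tri([434,202.7],[247-2.5,339]), proj("scene",[.572,-.3731,.06]), proj("scene",get_state()["ee_pos"]+[0,0,-.019]))
crop(cv2.imread("pics/top0.png"),400,180,450,220,14,"p2")
```

```text
(array([ 0.5709, -0.3728,  0.0623]), array([ 0.4,  0.3,  0.4, -0. ])) [[245.25574082 340.01802744]] [[244.9441145  332.10926787]]
```

View pics/p2.png

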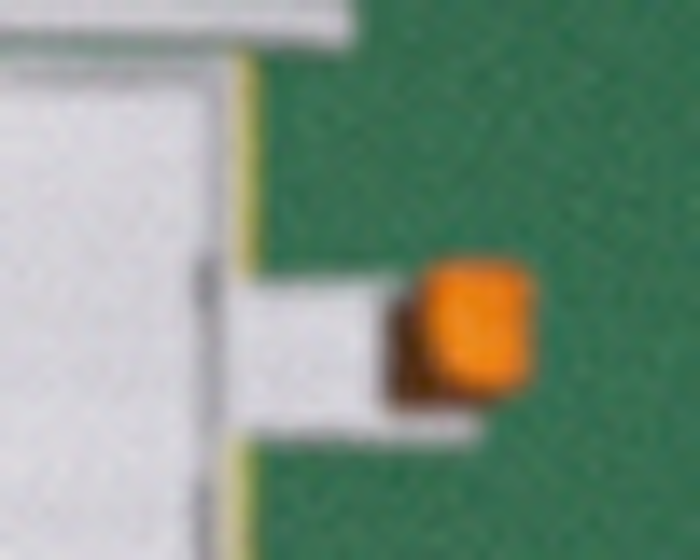

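```bash
python3 -m creep '[0,0,0,0.15,0.3,1,0.5, 0,0,0,0,0,1.5,0.5, 0,0,0,0,0,1.5,0.5, 0,0,0,0,0,1.2,0.5,0,0,0,0,0,0,0.5,0,0,0,0,0,0,0.5]'
python3 - <<'E'
from h import *
need([.571,-.373,.043],87.6)
E
```

```text
t: 26.3
ee_pos: [0.5723, -0.3715, 0.0435]
ee_rot: [-0.004, 1.0, -0.019, -0.001]
wrist_force: [0.6, 0.0, 0.1]
grip_width: 0.0427
t 26.3 pos [ 0.5723 -0.3715  0.0435] shift tool cm [-0.12  0.16  0.05] after turn [-0.12  0.16  0.05] turn [-0.007  0.002  0.004] j7 -1.1 w 0.0427 F [0.6 0.  0.1]
```

```bash
python3 -m creep '[0,0,0,0,0,0,0.1, 0,0,0,0,0,0,0.1, 0,0,0,0,0,0,0.1, 0,0,0,0,0,0,0.1,0,0,0,0,0,0,0.1]' 50
python3 - <<'E'
from h import *
# carrier centre = post + .145 along station y ; target post when under head / load
print(ST([[0,-.145,.043],[0,-.415,.043]]))
need(ST([0,-.145,.043])[0],87.6)
im=grab("top"); crop(im,300,160,450,280,5,"p3")
E
```

```text
t: 26.8
ee_pos: [0.5725, -0.3722, 0.044]
ee_rot: [-0.003, 1.0, -0.019, -0.0]
wrist_force: [0.4, -0.7, -2.9]
grip_width: 0.0192
[[ 0.58231179 -0.09667213  0.043     ]
 [ 0.57097512 -0.36643402  0.043     ]]
t 26.8 pos [ 0.5725 -0.3722  0.044 ] shift tool cm [ -0.07 -27.57   0.25] after turn [ -0.18 -27.57   0.1 ] turn [-0.006  0.     0.004] j7 -1.1 w 0.0192 F [ 0.4 -0.7 -2.9]
```

View pics/p3.png

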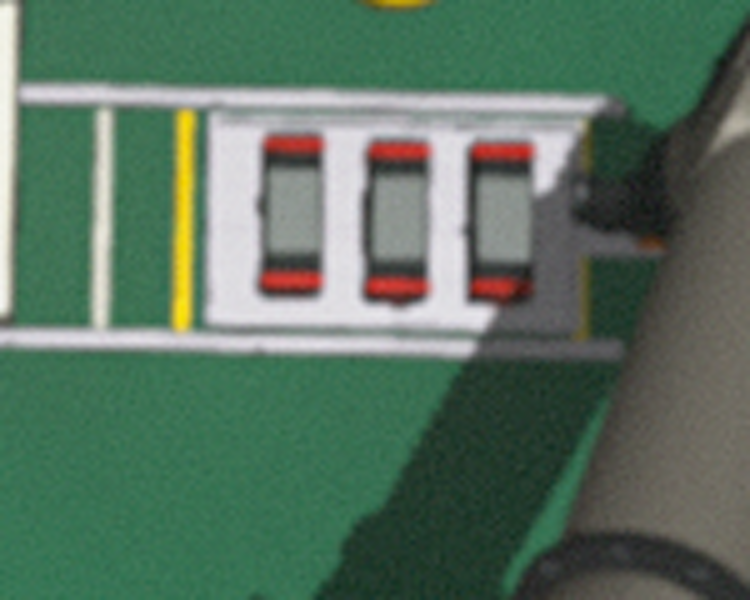

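```bash
python3 -m creep '[0,0,0,0,-1,0,0.1, 0,0,0,0,-1.5,0,0.1, 0,0,0,0,-1.5,0,0.1, 0,0,0,0,-1.5,0,0.1,0,0,0,0,0,0,0.1]'
python3 - <<'E'
from h import *
need(ST([0,-.145,.043])[0],87.6)
E
```

```text
t: 27.35
ee_pos: [0.5735, -0.3134, 0.044]
ee_rot: [-0.003, 1.0, -0.02, -0.001]
wrist_force: [0.8, 2.2, -4.5]
grip_width: 0.0194
t 27.4 pos [ 0.5735 -0.3134  0.044 ] shift tool cm [  0.03 -21.69   0.2 ] after turn [-2.000e-02 -2.169e+01  1.000e-01] turn [-0.005  0.002  0.003] j7 -1.19 w 0.0194 F [ 0.8  2.2 -4.5]
```

```bash
python3 -m creep '[0,0,0,0,-1.5,0,0.1, 0,0,0,0,-1.5,0,0.1, 0,0,0,0,-1.5,0,0.1, 0,0,0,0,-1.5,0,0.1,0,0,0,0,-1.5,0,0.1,0,0,0,0,0,0,0.1]'
python3 - <<'E'
from h import *
need(ST([0,-.145,.043])[0],87.6)
E
```

```text
t: 27.95
ee_pos: [0.5764, -0.2326, 0.0443]
ee_rot: [-0.002, 1.0, -0.019, -0.001]
wrist_force: [0.4, 2.2, -5.1]
grip_width: 0.0197
t 27.9 pos [ 0.5764 -0.2326  0.0443] shift tool cm [  0.08 -13.6    0.17] after turn [  0.02 -13.6    0.13] turn [-0.003  0.002  0.004] j7 -1.31 w 0.0197 F [ 0.4  2.2 -5.1]
```

```bash
python3 -m creep '[0,0,0,0,-1.5,0.02,0.1, 0,0,0,0,-1.5,0.02,0.1, 0,0,0,0,-1.5,0.02,0.1, 0,0,0,0,-1.5,0,0.1,0,0,0,0,-1.5,0,0.1,0,0,0,0,-1.2,0,0.1,0,0,0,0,-1,0,0.1,0,0,0,0,0,0,0.1]'
python3 - <<'E'
from h import *
need(ST([0,-.145,.043])[0],87.6)
E
```

```text
t: 28.75
ee_pos: [0.5805, -0.1315, 0.0446]
ee_rot: [0.0, 1.0, -0.02, -0.0]
wrist_force: [0.7, 0.9, -3.9]
grip_width: 0.0192
t 28.8 pos [ 0.5805 -0.1315  0.0446] shift tool cm [ 0.04 -3.49  0.16] after turn [ 0.04 -3.49  0.16] turn [0.    0.001 0.001] j7 -1.49 w 0.0192 F [ 0.7  0.9 -3.9]
```

```bash
python3 -m creep '[0,0,0,0,-1,0.02,0.1, 0,0,0,0,-1,0.02,0.1, 0,0,0,0,-0.8,0.02,0.1, 0,0,0,0,-0.4,0,0.1,0,0,0,0,0,0,0.1,0,0,0,0,0,0,0.1]'
python3 - <<'E'
from h import *
need(ST([0,-.145,.043])[0],87.6)
im=grab("top","top5"); crop(im,220,160,370,280,5,"p4"); im=grab("scene"); crop(im,260,190,420,310,4,"p5")
E
```

```text
t: 29.35
ee_pos: [0.582, -0.1005, 0.0446]
ee_rot: [0.002, 1.0, -0.022, -0.0]
wrist_force: [-0.6, -4.1, -1.1]
grip_width: 0.0191
t 29.4 pos [ 0.582  -0.1005  0.0446] shift tool cm [ 0.02 -0.39  0.16] after turn [ 0.02 -0.39  0.16] turn [ 0.003 -0.    -0.002] j7 -1.55 w 0.0191 F [-0.6 -4.1 -1.1]
```

View pics/p4.png

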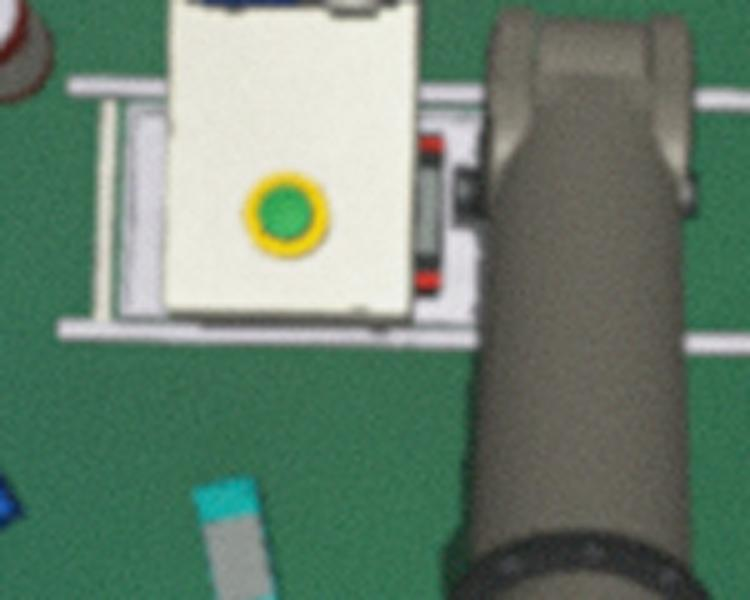

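View pics/p5.png

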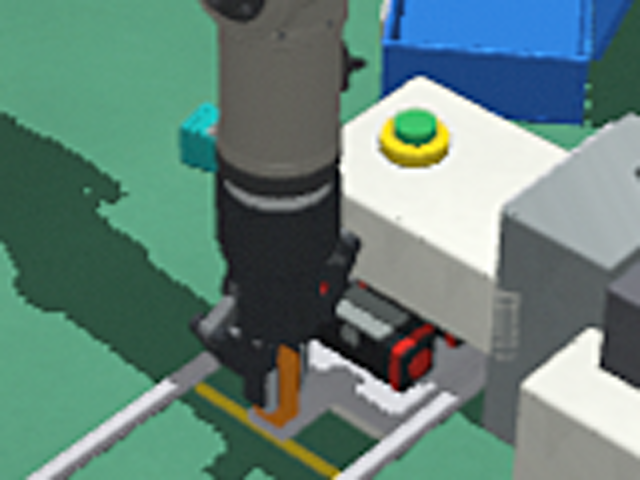

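```bash
python3 -m creep '[0,0,0,0,-0.3,0,0.1, 0,0,0,0,-0.2,0,0.1, 0,0,0,0,0,0,0.1,0,0,0,0,0,0,0.1]'
python3 - <<'E'
from h import *
need(ST([0,-.145,.043])[0],87.6)
im=grab("top","top5"); crop(im,225,170,285,230,10,"p4")
print(proj("top",ST([[0,.105,.014],[0,.112,0],[-.06,.105,.014]]))*10-[2250,1700])
E
```

```text
t: 29.85
ee_pos: [0.5819, -0.097, 0.0446]
ee_rot: [0.002, 1.0, -0.023, -0.0]
wrist_force: [-0.3, -3.2, -0.4]
grip_width: 0.0194
t 29.9 pos [ 0.5819 -0.097   0.0446] shift tool cm [ 0.04 -0.04  0.16] after turn [ 0.04 -0.04  0.16] turn [ 0.004  0.    -0.004] j7 -1.56 w 0.0194 F [-0.3 -3.2 -0.4]
[[182.24886563 314.86302078]
 [163.7914988  321.50671428]
 [175.41215828 527.78777262]]
```

View pics/p4.png

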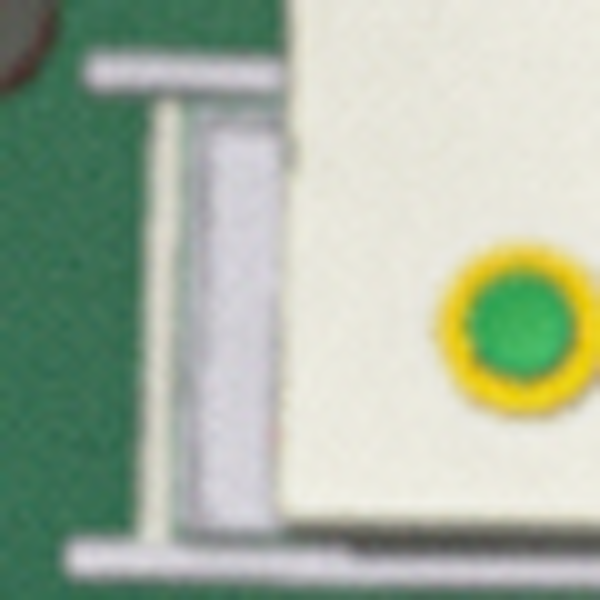

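```bash
python3 -m creep '[0,0,0,0,0,0,0.45, 0,0,0,0,0,0,0.45, 0,0,0,0,0,0,0.45, 0,0,0,0,0,0,0.45, 0,0,0,0,0,-2,0.45, 0,0,0,0,0,-3,0.45, 0,0,0,0,0,-4,0.2, 0,0,0,0,0,-4,0, 0,0,0,0,0,-3,0, 0,0,0,0,0,0,0]'
python3 - <<'E'
from h import *
im=grab("scene"); crop(im,260,190,420,310,4,"p6")
print(arm.nose_length)
im=cv2.imread("pics/top5.png"); u=[225+52.3,170+32.5]; print(unp("top",[u],.142)); print(proj("top",ST([-.02,0,.142])),u)
need([.5695,.0495,.2],87.6)
E
```

```text
t: 30.9
ee_pos: [0.5826, -0.0907, 0.2099]
ee_rot: [-0.0, 1.0, -0.02, -0.001]
wrist_force: [-0.1, -0.4, -0.1]
grip_width: 0.0
0.019
[[0.56935556 0.04918795 0.142     ]]
[[277.3628707  202.85941884]] [277.3, 202.5]
t 30.9 pos [ 0.5814 -0.0905  0.2078] shift tool cm [ -1.74 -13.94   0.8 ] after turn [ -1.77 -13.93   0.78] turn [-0.001  0.005  0.002] j7 -1.54 w 0.0001 F [ 1.1  0.3 -0.2]
```

View pics/p6.png

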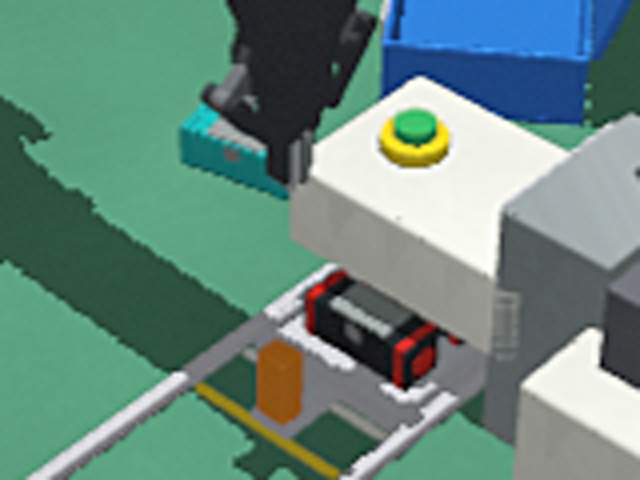

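```bash
python3 -m creep '[0,0,0,-0.3,-3,0,0, 0,0,0,-0.3,-3,0,0, 0,0,0,-0.3,-3,0,0, 0,0,0,-0.3,-3,0,0, 0,0,0,-0.3,-1.5,0,0, 0,0,0,0,0,0,0,0,0,0,0,0,0,0]'
python3 - <<'E'
from h import *
need([.5695,.0495,.17],87.6)
E
```

```text
t: 31.65
ee_pos: [0.5658, 0.0485, 0.1982]
ee_rot: [0.001, 1.0, -0.021, -0.01]
wrist_force: [0.1, -0.4, -0.5]
grip_width: -0.0002
t 31.6 pos [0.5658 0.0485 0.1982] shift tool cm [ 0.42 -0.12  2.81] after turn [ 0.36 -0.12  2.82] turn [0.002 0.02  0.001] j7 -1.8 w -0.0002 F [ 0.1 -0.4 -0.5]
```

```bash
python3 -m creep '[0,0.02,0,0.35,-0.1,0,0, 0,0,0,0,0,1.5,0, 0,0,0,0,0,0.8,0, 0,0,0,0,0,0,0,0,0,0,0,0,0,0]'
python3 - <<'E'
from h import *
need([.5695,.0495,.155],87.6)
im=grab("scene"); crop(im,320,170,400,230,8,"b1")
E
```

```text
t: 32.15
ee_pos: [0.57, 0.0428, 0.1731]
ee_rot: [0.002, 1.0, -0.025, 0.001]
wrist_force: [0.0, -0.3, 0.4]
grip_width: -0.0001
t 32.1 pos [0.57   0.0428 0.1731] shift tool cm [-0.09 -0.67  1.8 ] after turn [-0.08 -0.67  1.81] turn [ 0.005 -0.002 -0.008] j7 -1.81 w -0.0001 F [ 0.  -0.3  0.4]
```

View pics/b1.png

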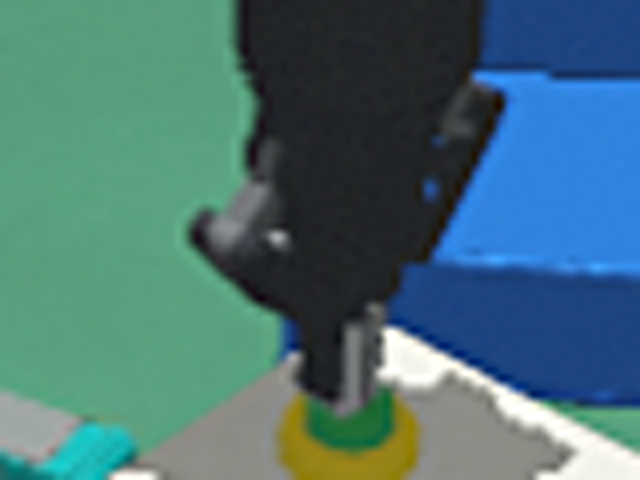

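```bash
python3 -m creep '[0,0,0,0,-0.6,0,0, 0,0,0,0,0,0,0,0,0,0,0,0,0.5,0,0,0,0,0,0,0.5,0,0,0,0,0,0,0,0]'
python3 - <<'E'
from h import *
need([.5695,.0495,.155],87.6)
E
```

```text
t: 32.7
ee_pos: [0.5719, 0.0495, 0.1649]
ee_rot: [0.002, 1.0, -0.025, 0.003]
wrist_force: [-1.0, 0.2, 2.5]
grip_width: 0.0003
t 32.7 pos [0.5719 0.0495 0.1649] shift tool cm [-0.25  0.    0.98] after turn [-0.24  0.01  0.99] turn [ 0.004 -0.006 -0.008] j7 -1.83 w 0.0003 F [-1.   0.2  2.5]
```

```bash
python3 -m creep '[0,0,0,-0.2,0,0.4,0, 0,0,0,0,0,0.3,0]'; python3 -m creep '[0,0,0,0,0,0.4,0]';python3 -m creep '[0,0,0,0,0,0.4,0]'
```

```text
t: 32.9
ee_pos: [0.572, 0.0495, 0.1627]
ee_rot: [0.002, 1.0, -0.025, 0.005]
wrist_force: [-12.2, 0.1, 27.6]
grip_width: 0.0001
t: 33.0
ee_pos: [0.572, 0.0495, 0.1627]
ee_rot: [0.002, 1.0, -0.025, 0.005]
wrist_force: [-11.4, -1.3, 29.8]
grip_width: -0.0
t: 33.1
ee_pos: [0.572, 0.0495, 0.1627]
ee_rot: [0.002, 1.0, -0.026, 0.005]
wrist_force: [-8.6, -1.3, 25.4]
grip_width: 0.0001
```

Run:
```python
from h import *
im=grab("scene"); crop(im,335,190,395,235,12,"b2"); im=cv2.imread("pics/scene0.png");crop(im,335,190,395,235,12,"b3")
print(get_state()["wrist_force"],get_state()["ee_pos"])
```

```text
[-10.74183628  -1.43241669  24.53057114] [0.57198912 0.04951223 0.16271188]
```

View pics/b2.png

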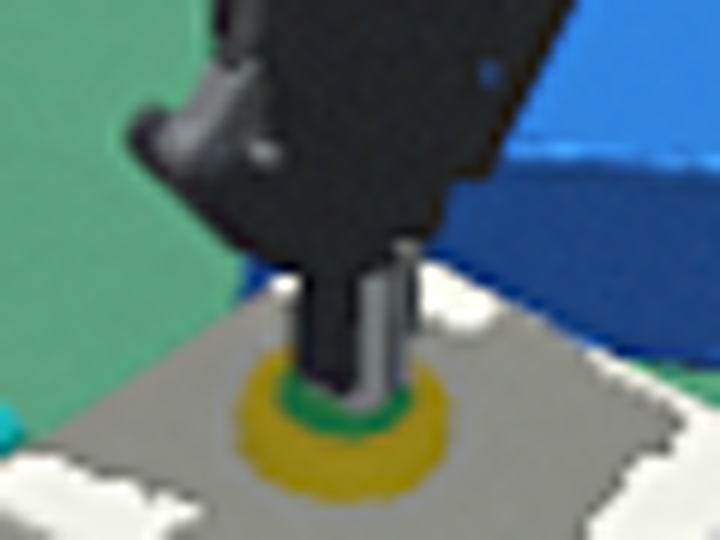

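View pics/b3.png

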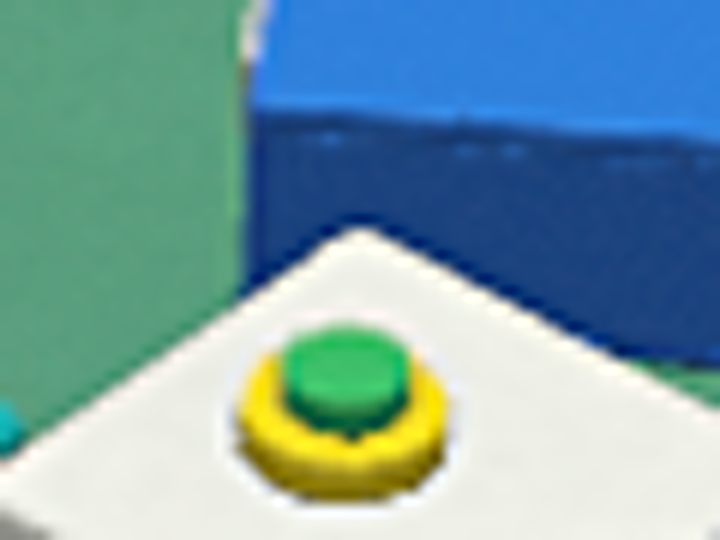

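The button is flush with its housing and standing on a hard stop (about 28 N against a 5 N spring), so it is fully down. I lift off and go back to the post.

```bash
python3 -m creep '[0,0,0,0,0,-1,0, 0,0,0,0,0,-2,0, 0,0,0,0,0,-2,0, 0,0,0,0.3,3,0,0.3, 0,0,0,0.3,3,0,0.45, 0,0,0,0.3,3,0,0.45, 0,0,0,0.3,3,0,0.45, 0,0,0,0,2,0,0.45,0,0,0,0,0,0,0.45,0,0,0,0,0,0,0.45]'
python3 - <<'E'
from h import *
need([.5822,-.0975,.12],87.6)
E
```

```text
t: 34.15
ee_pos: [0.5759, -0.0925, 0.2141]
ee_rot: [0.001, 1.0, -0.024, 0.006]
wrist_force: [0.1, 1.2, -0.2]
grip_width: 0.0382
t 34.1 pos [ 0.5759 -0.0925  0.2141] shift tool cm [0.54 0.45 9.41] after turn [0.65 0.47 9.41] turn [ 0.002 -0.012 -0.005] j7 -1.55 w 0.0382 F [ 0.1  1.2 -0.2]
```

```bash
python3 -m creep '[0.002,-0.012,-0.005,0.6,0.5,1,0.45, 0,0,0,0,0,3,0.45, 0,0,0,0,0,3,0.45, 0,0,0,0,0,2,0.45, 0,0,0,0,0,0,0.45,0,0,0,0,0,0,0.45]'
python3 - <<'E'
from h import *
need([.5822,-.0975,.0446],87.6)
im=grab("scene"); crop(im,260,190,420,310,4,"p7")
E
```

```text
t: 34.75
ee_pos: [0.5854, -0.0887, 0.1188]
ee_rot: [-0.003, 1.0, -0.014, -0.0]
wrist_force: [1.2, 0.3, 0.0]
grip_width: 0.038
t 34.8 pos [ 0.5854 -0.0887  0.1188] shift tool cm [-0.29  0.93  7.41] after turn [-0.28  0.89  7.42] turn [-0.005  0.     0.014] j7 -1.54 w 0.038 F [1.2 0.3 0. ]
```

View pics/p7.png

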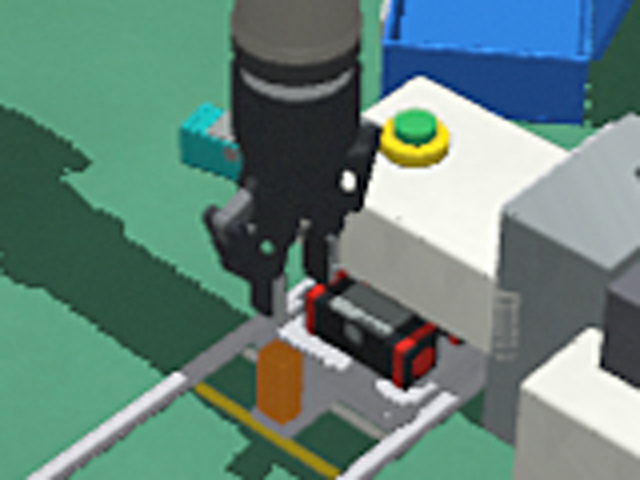

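```bash
python3 -m creep '[0,0,0.014,-0.3,0.9,0,0.45, 0,0,0,0,0,0,0.45, 0,0,0,0,0,1.5,0.45, 0,0,0,0,0,1.5,0.45,0,0,0,0,0,0,0.45, 0,0,0,0,0,0,0.45]'
python3 - <<'E'
from h import *
need([.5822,-.0975,.0446],87.6)
E
```

```text
t: 35.4
ee_pos: [0.5849, -0.0987, 0.091]
ee_rot: [-0.002, 1.0, -0.022, 0.004]
wrist_force: [-0.2, 1.1, 0.2]
grip_width: 0.0384
t 35.4 pos [ 0.5849 -0.0987  0.091 ] shift tool cm [-0.31 -0.09  4.64] after turn [-0.27 -0.11  4.64] turn [-0.005 -0.008 -0.002] j7 -1.53 w 0.0384 F [-0.2  1.1  0.2]
```

```bash
python3 -m creep '[0,-0.008,0,-0.25,-0.1,1,0.45, 0,0,0,0,0,1.5,0.45, 0,0,0,0,0,1.2,0.45, 0,0,0,0,0,0.6,0.45,0,0,0,0,0,0,0.45]'
python3 - <<'E'
from h import *
need([.5822,-.0975,.0446],87.6)
E
```

```text
t: 35.9
ee_pos: [0.5824, -0.0971, 0.0444]
ee_rot: [-0.002, 1.0, -0.022, -0.0]
wrist_force: [-0.4, -0.1, -0.4]
grip_width: 0.0385
t 35.9 pos [ 0.5824 -0.0971  0.0444] shift tool cm [-0.01  0.04 -0.02] after turn [-0.01  0.04 -0.02] turn [-0.005  0.001 -0.002] j7 -1.54 w 0.0385 F [-0.4 -0.1 -0.4]
```

```bash
python3 -m creep '[0,0,0,0,0,0,0.1, 0,0,0,0,0,0,0.1, 0,0,0,0,0,0,0.1, 0,0,0,0,0,0,0.1, 0,0,0,0,1,0,0.1, 0,0,0,0,1.5,0,0.1, 0,0,0,0,1.5,0,0.1,0,0,0,0,1.5,0,0.1,0,0,0,0,0,0,0.1]' 50
python3 - <<'E'
from h import *
need([.571,-.3655,.0446],87.6)
E
```

```text
t: 36.8
ee_pos: [0.5802, -0.154, 0.0441]
ee_rot: [-0.003, 1.0, -0.02, -0.0]
wrist_force: [0.1, -2.7, -2.6]
grip_width: 0.0192
t 36.8 pos [ 0.5802 -0.154   0.0441] shift tool cm [-0.09 21.17 -0.17] after turn [-0.03 21.17 -0.05] turn [-0.006  0.     0.003] j7 -1.44 w 0.0192 F [ 0.1 -2.7 -2.6]
```

```bash
python3 -m creep '[0,0,0,0,1.5,0,0.1, 0,0,0,0,1.5,0,0.1, 0,0,0,0,1.5,0,0.1, 0,0,0,0,1.5,0,0.1,0,0,0,0,1.5,0,0.1, 0,0,0,0,1.5,0,0.1, 0,0,0,0,1.5,0,0.1, 0,0,0,0,1.5,0,0.1,0,0,0,0,0,0,0.1]'
python3 - <<'E'
from h import *
need([.571,-.3655,.0446],87.6)
E
```

```text
t: 37.7
ee_pos: [0.5766, -0.282, 0.0441]
ee_rot: [-0.004, 1.0, -0.02, 0.001]
wrist_force: [0.3, -2.1, -2.7]
grip_width: 0.0192
t 37.7 pos [ 0.5766 -0.282   0.0441] shift tool cm [-0.24  8.37 -0.12] after turn [-0.21  8.37 -0.05] turn [-0.009 -0.003  0.003] j7 -1.22 w 0.0192 F [ 0.3 -2.1 -2.7]
```

```bash
python3 -m creep '[0,0,0,-0.1,1.5,0,0.1, 0,0,0,0,1.5,0,0.1, 0,0,0,0,1.5,0,0.1, 0,0,0,0,1,0,0.1,0,0,0,0,1,0,0.1, 0,0,0,0,0.8,0,0.1, 0,0,0,0,0,0,0.1, 0,0,0,0,0,0,0.1]'
python3 - <<'E'
from h import *
need([.571,-.3655,.0446],87.6)
E
```

```text
t: 38.5
ee_pos: [0.5754, -0.3522, 0.0442]
ee_rot: [-0.009, 1.0, -0.017, 0.002]
wrist_force: [-0.0, 4.3, 2.3]
grip_width: 0.0193
t 38.5 pos [ 0.5754 -0.3522  0.0442] shift tool cm [-0.39  1.34 -0.07] after turn [-0.38  1.35 -0.04] turn [-0.018 -0.003  0.008] j7 -1.11 w 0.0193 F [-0.   4.3  2.3]
```

```bash
python3 -m creep '[-0.01,0,0,-0.2,0.7,0,0.1, -0.008,0,0,-0.1,0.6,0,0.1, 0,0,0,0,0,0,0.1, 0,0,0,0,0,0,0.1]'
python3 - <<'E'
from h import *
need([.571,-.3655,.0446],87.6)
im=grab("top","top6"); crop(im,320,165,450,245,6,"p8")
print(proj("top",ST([[0,-.165,.014],[0,-.158,0]]))*6-[320*6,165*6])
E
```

```text
t: 38.9
ee_pos: [0.5734, -0.3611, 0.0441]
ee_rot: [-0.002, 1.0, -0.017, 0.002]
wrist_force: [1.7, 2.0, 1.4]
grip_width: 0.0195
t 38.9 pos [ 0.5734 -0.3611  0.0441] shift tool cm [-0.23  0.45 -0.05] after turn [-0.23  0.45 -0.05] turn [-0.005 -0.004  0.009] j7 -1.11 w 0.0195 F [1.7 2.  1.4]
[[117.40676535 231.35105467]
 [101.41242559 235.22699837]]
```

View pics/p8.png

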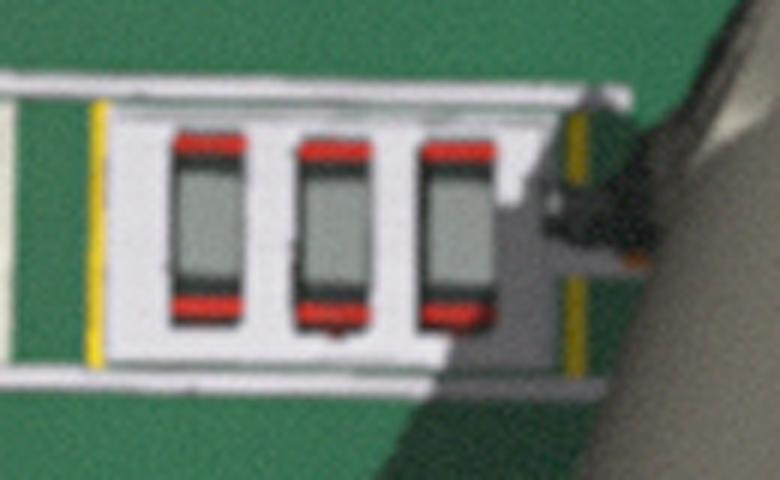

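```bash
python3 -m creep '[0,0,0,0,0.4,0,0.1, 0,0,0,0,0.3,0,0.1, 0,0,0,0,0,0,0.1, 0,0,0,0,0,0,0.1]'
python3 - <<'E'
from h import *
need([.571,-.3655,.0446],87.6)
im=grab("top","top6"); crop(im,320,165,450,245,6,"p8")
E
```

```text
t: 39.35
ee_pos: [0.5735, -0.3641, 0.0441]
ee_rot: [-0.005, 1.0, -0.015, 0.001]
wrist_force: [0.5, 2.7, 1.4]
grip_width: 0.0193
t 39.4 pos [ 0.5735 -0.3641  0.0441] shift tool cm [-0.25  0.15 -0.05] after turn [-0.25  0.15 -0.05] turn [-0.01  -0.002  0.012] j7 -1.1 w 0.0193 F [0.5 2.7 1.4]
```

View pics/p8.png

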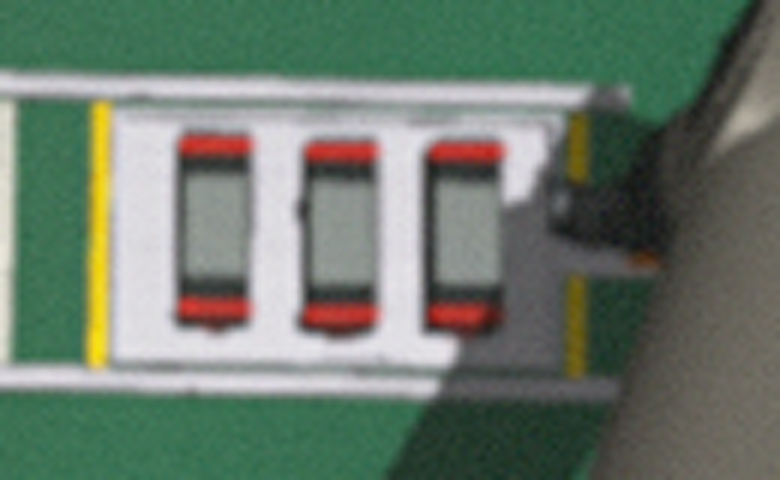

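```bash
python3 -m creep '[0,0,0,0,0.3,0,0.1, 0,0,0,0,0,0,0.1, 0,0,0,0,0,0,0.4, 0,0,0,0,0,0,0.4,0,0,0,0,0,0,0.4,0,0,0,0,0,0,0.4, 0,0,0,0,0,-2,0.4, 0,0,0,0,0,-3,0.4, 0,0,0,0,0,-4,0.4,0,0,0,0,0,-3,0.4]'; python3 -m creep '[0,0,0,-4,0,0,0.5,0,0,0,-4,0,0,0.5,0,0,0,-4,0,0,0.5,0,0,0,-3,0,0,0.5]'
python3 - <<'E'
from h import *
im=grab("top","top7"); crop(im,320,165,450,245,6,"p9"); crop(im,110,180,320,310,3,"p10")
need([.5744,-.2851,.12],87.6)
E
```

```text
t: 40.4
ee_pos: [0.5668, -0.3691, 0.1596]
ee_rot: [-0.008, 1.0, -0.017, -0.007]
wrist_force: [0.3, -0.3, 1.0]
grip_width: 0.0344
t: 40.8
ee_pos: [0.4207, -0.3657, 0.1671]
ee_rot: [-0.004, 1.0, -0.014, 0.001]
wrist_force: [0.4, -1.6, 0.8]
grip_width: 0.0428
t 40.9 pos [ 0.4148 -0.3663  0.1667] shift tool cm [15.7  -8.59  4.69] after turn [15.6  -8.78  4.67] turn [-0.009  0.004  0.01 ] j7 -0.95 w 0.0426 F [-5.7  1.4 -1.1]
```

View pics/p9.png

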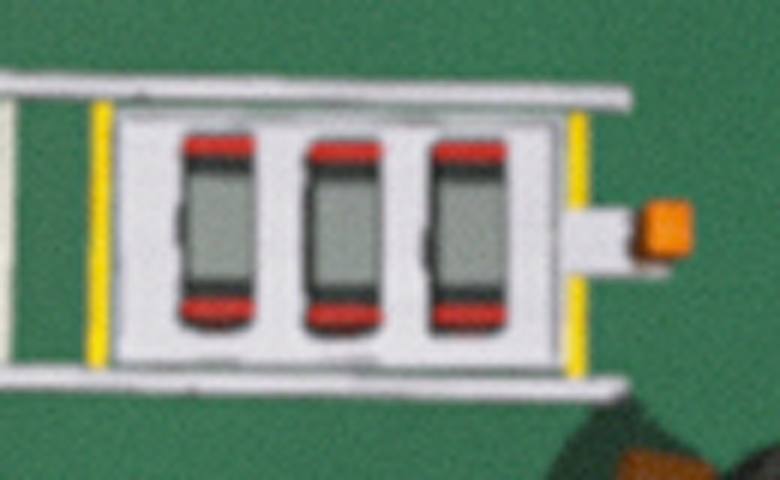

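View pics/p10.png

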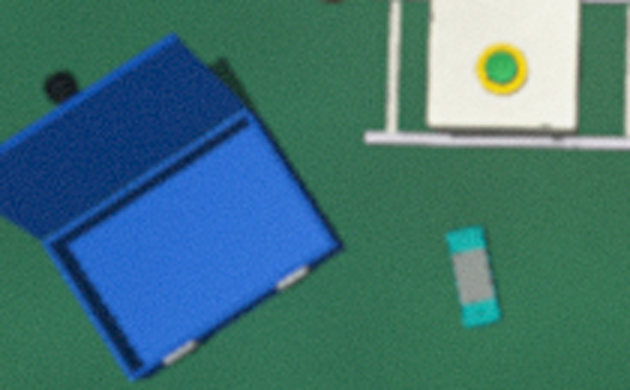

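Run:
```python
from h import *
im=cv2.imread("pics/top7.png"); hsv=cv2.cvtColor(im,cv2.COLOR_BGR2HSV)
r=((hsv[:,:,1]>130)&((hsv[:,:,0]<6)|(hsv[:,:,0]>172))&(hsv[:,:,2]>80)).astype(np.uint8)
n,l,s,c=cv2.connectedComponentsWithStats(r[180:225,330:410].copy())
for i in range(1,n):
    if s[i,4]>8: u=c[i]+[330,180]; print(u,s[i,4],unp("top",[u],.038).round(4))
print('case slots',CA([[-.005,y,.035] for y in(.058,0,-.058)]).round(4))
```

```text
[356. 189.] 33 [[ 0.6178 -0.1621  0.038 ]]
[377.15625 190.03125] 32 [[ 0.6137 -0.2205  0.038 ]]
[397.65714286 190.02857143] 35 [[ 0.6126 -0.2773  0.038 ]]
[355.90243902 216.3902439 ] 41 [[ 0.5415 -0.1598  0.038 ]]
[397.46341463 217.2195122 ] 41 [[ 0.5369 -0.2744  0.038 ]]
[376.90243902 217.3902439 ] 41 [[ 0.5376 -0.2176  0.038 ]]
case slots [[0.3915 0.3822 0.035 ]
 [0.4226 0.3332 0.035 ]
 [0.4537 0.2843 0.035 ]]
```

```bash
python3 -m creep '[0,0,0.01,3,0,0,0.5,0,0,0,3.5,-2,0,0.5,0,0,0,3.5,-2.5,0.5,0.5,0,0,0,3.5,-2.5,1.5,0.5,0,0,0,2,-2,1.5,0.5,0,0,0,0,0,0,0.5,0,0,0,0,0,0,0.5]'
python3 - <<'E'
from h import *
need([.5755,-.276,.08],87.8)
E
```

```text
t: 41.55
ee_pos: [0.5753, -0.2858, 0.1316]
ee_rot: [-0.003, 1.0, -0.028, -0.001]
wrist_force: [-0.9, -1.1, 0.1]
grip_width: 0.0426
t 41.5 pos [ 0.5753 -0.2858  0.1316] shift tool cm [-0.02 -0.95  5.17] after turn [-0.02 -0.98  5.16] turn [-0.005  0.002 -0.018] j7 -1.25 w 0.0426 F [-0.9 -1.1  0.1]
```

```bash
python3 -m creep '[0,0,-0.018,0,-1,0,0.5,0,0,0,0,0,1.5,0.5,0,0,0,0,0,1.5,0.5,0,0,0,0,0,1,0.5,0,0,0,0,0,0,0.5,0,0,0,0,0,0,0.5]'
python3 - <<'E'
from h import *
need([.5755,-.276,.034],87.8)
im=grab("scene"); crop(im,220,240,360,345,5,"q1")
E
```

```text
t: 42.15
ee_pos: [0.5716, -0.2796, 0.0885]
ee_rot: [-0.002, 1.0, -0.022, -0.002]
wrist_force: [1.1, -0.2, 1.6]
grip_width: 0.0422
t 42.1 pos [ 0.5716 -0.2796  0.0885] shift tool cm [ 0.4  -0.36  5.45] after turn [ 0.37 -0.38  5.45] turn [-0.003  0.004 -0.006] j7 -1.25 w 0.0422 F [ 1.1 -0.2  1.6]
```

View pics/q1.png

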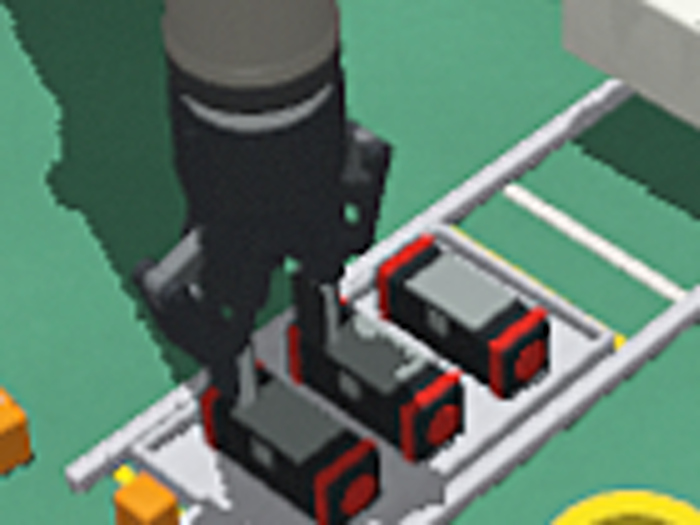

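```bash
python3 -m creep '[0,0,-0.006,0.35,-0.4,0,0.5,0,0,0,0,0,0,0.5,0,0,0,0,0,0.7,0.5,0,0,0,0,0,0,0.5]'
python3 - <<'E'
from h import *
need([.5755,-.276,.034],87.8)
E
```

```text
t: 42.6
ee_pos: [0.5766, -0.2759, 0.0825]
ee_rot: [-0.001, 1.0, -0.019, -0.001]
wrist_force: [-0.7, -0.0, 1.0]
grip_width: 0.0426
t 42.6 pos [ 0.5766 -0.2759  0.0825] shift tool cm [-0.1   0.03  4.85] after turn [-0.11  0.02  4.85] turn [-0.002  0.002  0.001] j7 -1.25 w 0.0426 F [-0.7 -0.   1. ]
```

```bash
python3 -m creep '[0,0,0,-0.1,0,1.2,0.5,0,0,0,0,0,1.2,0.5,0,0,0,0,0,1.2,0.5,0,0,0,0,0,0.9,0.5,0,0,0,0,0,0,0.5,0,0,0,0,0,0,0.5]'
python3 - <<'E'
from h import *
need([.5755,-.276,.034],87.8)
E
```

```text
t: 43.2
ee_pos: [0.5744, -0.2754, 0.0318]
ee_rot: [-0.002, 1.0, -0.019, -0.002]
wrist_force: [0.1, 0.9, -0.2]
grip_width: 0.0428
t 43.2 pos [ 0.5744 -0.2754  0.0318] shift tool cm [ 0.11  0.06 -0.22] after turn [ 0.11  0.06 -0.22] turn [-0.003  0.004  0.001] j7 -1.26 w 0.0428 F [ 0.1  0.9 -0.2]
```

```bash
python3 -m creep '[0,0,0,0,0,0,0.2,0,0,0,0,0,0,0.2,0,0,0,0,0,0,0.2,0,0,0,0,0,0,0.2,0,0,0,0,0,-2,0.2,0,0,0,0,0,-3,0.2,0,0,0,0,0,-4,0.2,0,0,0,0,0,-4,0.2,0,0,0,0,0,0,0.2]' 50
python3 - <<'E'
from h import *
need([.4537,.2843,.15],122.4)
E
```

```text
t: 44.1
ee_pos: [0.574, -0.2753, 0.1656]
ee_rot: [-0.002, 1.0, -0.019, -0.004]
wrist_force: [1.2, -1.0, -1.5]
grip_width: 0.0334
t 44.1 pos [ 0.574  -0.2753  0.1656] shift tool cm [-14.12 -55.46   1.9 ] after turn [ 19.83 -53.7    1.56] turn [-0.006  0.006 -0.603] j7 -1.25 w 0.0334 F [ 1.2 -1.  -1.5]
```

```bash
python3 -m creep '[0,0,0,-4,0,-1.5,0.2,0,0,0,-4,0,-1.5,0.2,0,0,0,-3,-3,-1,0.2,0,0,0,-1,-4,0,0.2,0,0,0,0,-4,0,0.2,0,0,0,0,-4,0,0.2,0,0,0,0,-4,0,0.2,0,0,0,0,-4,0,0.2,0,0,0,0,-4,0,0.2,0,0,0,0,-4,0,0.2,0,0,0,0,-4,0,0.2]'
python3 - <<'E'
from h import *
need([.4537,.2843,.15],122.4)
E
```

```text
t: 45.2
ee_pos: [0.46, 0.0833, 0.2031]
ee_rot: [-0.0, 1.0, -0.027, -0.005]
wrist_force: [1.2, -1.2, -1.5]
grip_width: 0.0332
t 45.2 pos [0.46   0.0833 0.2031] shift tool cm [ -1.65 -20.03   5.34] after turn [ 10.24 -17.31   5.31] turn [-0.004  0.01  -0.619] j7 -1.94 w 0.0332 F [ 1.2 -1.2 -1.5]
```

```bash
python3 -m creep '[0,0.01,-0.125,0,-3,0,0.2,0,0,-0.125,0,-3.5,0,0.2,0,0,-0.125,1,-3.5,0,0.2,0,0,-0.125,1,-3.5,0,0.2,0,0,-0.12,1,-3,0,0.2,0,0,0,0,0,0,0.2,0,0,0,0,0,0,0.2]'
python3 - <<'E'
from h import *
need([.4537,.2843,.1],122.4)
E
```

```text
t: 45.9
ee_pos: [0.4493, 0.265, 0.1998]
ee_rot: [-0.002, 0.955, 0.297, -0.002]
wrist_force: [0.6, 0.1, -1.1]
grip_width: 0.0335
t 45.9 pos [0.4493 0.265  0.1998] shift tool cm [ 1.47 -1.29  9.98] after turn [ 1.4  -1.39  9.98] turn [-0.005  0.002  0.037] j7 -1.7 w 0.0335 F [ 0.6  0.1 -1.1]
```

```bash
python3 -m creep '[0,0,0.037,1.4,-1.4,0,0.2,0,0,0,0,0,2,0.2,0,0,0,0,0,2,0.2,0,0,0,0,0,2,0.2,0,0,0,0,0,0,0.2,0,0,0,0,0,0,0.2]'
python3 - <<'E'
from h import *
need([.4537,.2843,.036],122.4)
im=grab("scene"); crop(im,320,110,460,215,5,"q2")
E
```

```text
t: 46.5
ee_pos: [0.4546, 0.277, 0.1368]
ee_rot: [0.0, 0.963, 0.271, -0.003]
wrist_force: [0.7, -0.1, -1.3]
grip_width: 0.0333
t 46.5 pos [0.4546 0.277  0.1368] shift tool cm [ 0.35 -0.67 10.08] after turn [ 0.31 -0.67 10.08] turn [-0.001  0.005 -0.016] j7 -1.83 w 0.0333 F [ 0.7 -0.1 -1.3]
```

View pics/q2.png

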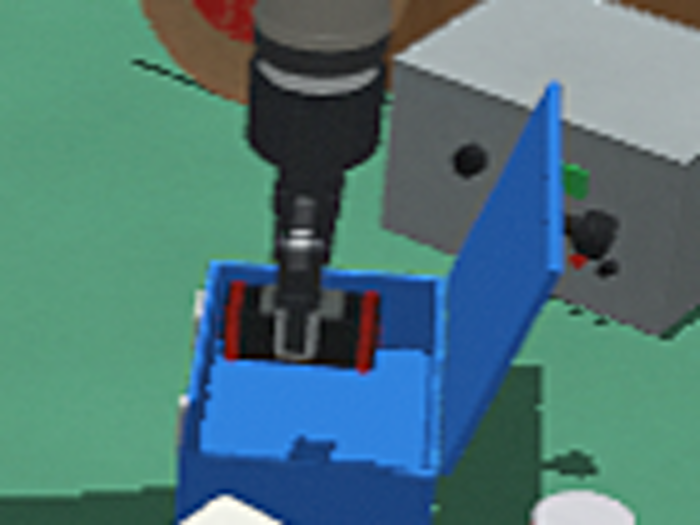

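```bash
python3 -m creep '[0,0,-0.016,0.3,-0.7,0,0.2,0,0,0,0,0,2,0.2,0,0,0,0,0,2,0.2,0,0,0,0,0,2,0.2,0,0,0,0,0,1,0.2,0,0,0,0,0,0,0.2,0,0,0,0,0,0,0.2]'
python3 - <<'E'
from h import *
need([.4537,.2843,.034],122.4)
E
```

```text
t: 47.25
ee_pos: [0.4588, 0.2899, 0.0725]
ee_rot: [-0.002, 0.96, 0.28, 0.005]
wrist_force: [-0.5, -0.4, -1.0]
grip_width: 0.0332
t 47.2 pos [0.4588 0.2899 0.0725] shift tool cm [-0.78  0.2   3.85] after turn [-0.73  0.2   3.85] turn [-0.001 -0.011  0.001] j7 -1.89 w 0.0332 F [-0.5 -0.4 -1. ]
```

```bash
python3 -m creep '[0,-0.011,0,-0.7,0.2,0,0.2,0,0,0,0,0,1.3,0.2,0,0,0,0,0,1.3,0.2,0,0,0,0,0,0.6,0.2,0,0,0,0,0,0,0.2,0,0,0,0,0,0,0.2]'
python3 - <<'E'
from h import *
need([.4537,.2843,.033],122.4)
E
```

```text
t: 47.85
ee_pos: [0.455, 0.2849, 0.0399]
ee_rot: [-0.001, 0.96, 0.279, 0.001]
wrist_force: [-0.3, 1.3, -1.5]
grip_width: 0.0332
t 47.9 pos [0.455  0.2849 0.0399] shift tool cm [-0.15 -0.02  0.69] after turn [-0.15 -0.02  0.69] turn [-0.    -0.003  0.001] j7 -1.91 w 0.0332 F [-0.3  1.3 -1.5]
```

```bash
python3 -m creep '[0,0,0,-0.1,0,0.4,0.2,0,0,0,0,0,0.2,0.2,0,0,0,0,0,0,0.2]'
python3 - <<'E'
from h import *
need([.4537,.2843,.033],122.4)
E
```

```text
t: 48.15
ee_pos: [0.4544, 0.2847, 0.0337]
ee_rot: [-0.001, 0.96, 0.279, 0.002]
wrist_force: [-0.0, 0.5, -0.7]
grip_width: 0.0336
t 48.1 pos [0.4544 0.2847 0.0337] shift tool cm [-0.08 -0.    0.07] after turn [-0.08 -0.    0.07] turn [-0.    -0.004  0.001] j7 -1.92 w 0.0336 F [-0.   0.5 -0.7]
```

```bash
python3 -m creep '[0,0,0,0,0,0.1,0.2,0,0,0,0,0,0,0.5,0,0,0,0,0,0,0.5,0,0,0,0,0,0,0.5,0,0,0,0,0,-2,0.5,0,0,0,0,0,-3,0.5,0,0,0,0,0,-4,0.5,0,0,0,0,0,-4,0.5,0,0,0,0,0,-4,0.5]'
python3 - <<'E'
from h import *
im=grab("scene"); crop(im,320,110,460,215,5,"q3"); crop(im,220,240,360,345,5,"q4")
need([.5757,-.2193,.1],87.8)
E
```

```text
t: 49.05
ee_pos: [0.4513, 0.2819, 0.2036]
ee_rot: [0.001, 0.96, 0.28, -0.004]
wrist_force: [1.3, 1.2, -0.0]
grip_width: 0.0429
t 49.1 pos [0.4549 0.2848 0.2108] shift tool cm [-16.93  49.02  10.99] after turn [14.01 49.91 11.08] turn [-0.002 -0.005  0.605] j7 -1.78 w 0.0426 F [1.3 1.1 3.8]
```

View pics/q3.png

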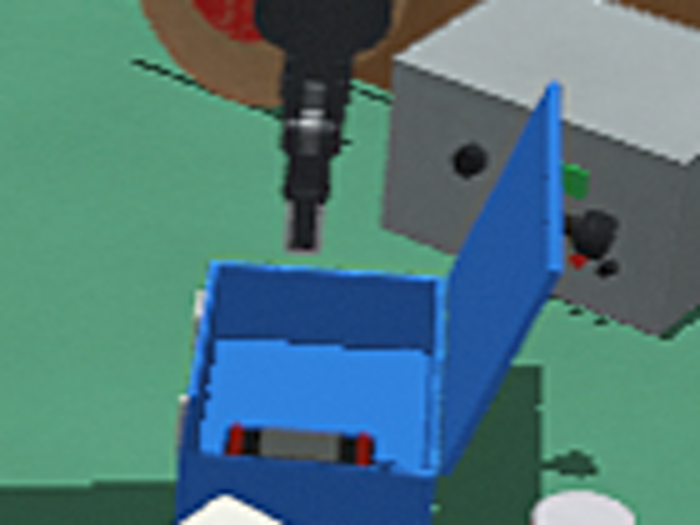

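View pics/q4.png

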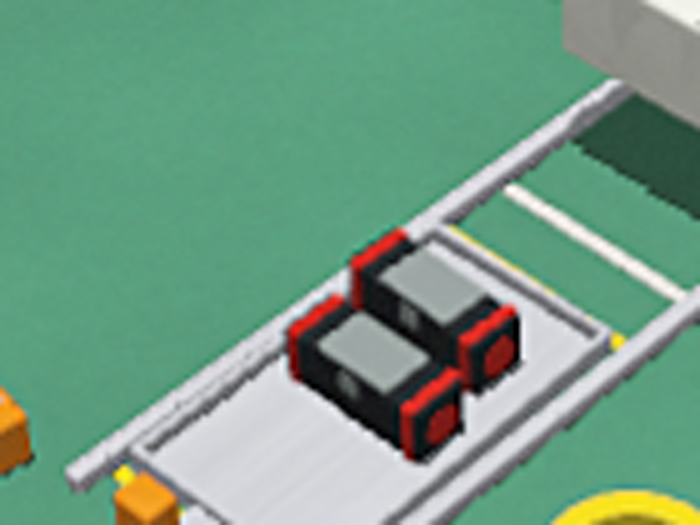

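Run:
```python
from h import *
im=grab("top","top8"); crop(im,320,165,450,245,6,"q5")
```

```text
(no output)
```

View pics/q5.png

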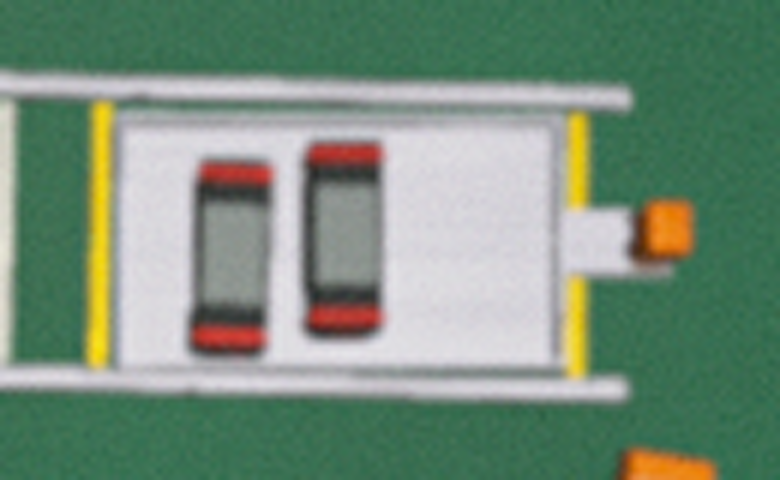

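```bash
cat >> h.py <<'E'
def reds(f):
    im=cv2.imread(f); hsv=cv2.cvtColor(im,cv2.COLOR_BGR2HSV)
    r=((hsv[:,:,1]>130)&((hsv[:,:,0]<6)|(hsv[:,:,0]>172))&(hsv[:,:,2]>80)).astype(np.uint8)
    n,l,s,c=cv2.connectedComponentsWithStats(r[180:230,330:410].copy())
    for i in range(1,n):
        if s[i,4]>8: u=c[i]+[330,180]; print(u.round(1),s[i,4],unp("top",[u],.038).round(4))
E
python3 - <<'E'
from h import *
reds("pics/top7.png"); print(); reds("pics/top8.png")
need([.5757,-.221,.15],87.8)
E
```

```text
[356. 189.] 33 [[ 0.6178 -0.1621  0.038 ]]
[377.2 190. ] 32 [[ 0.6137 -0.2205  0.038 ]]
[397.7 190. ] 35 [[ 0.6126 -0.2773  0.038 ]]
[355.9 216.4] 41 [[ 0.5415 -0.1598  0.038 ]]
[397.5 217.2] 41 [[ 0.5369 -0.2744  0.038 ]]
[376.9 217.4] 41 [[ 0.5376 -0.2176  0.038 ]]

[376.8 190.2] 31 [[ 0.6134 -0.2197  0.038 ]]
[359.2 193.9] 29 [[ 0.604  -0.1707  0.038 ]]
[376.9 217.5] 43 [[ 0.5374 -0.2176  0.038 ]]
[357.4 220.5] 42 [[ 0.5299 -0.1635  0.038 ]]
t 49.1 pos [0.4548 0.2848 0.2083] shift tool cm [-16.99  49.17   5.72] after turn [14.02 50.08  5.83] turn [-0.002 -0.005  0.605] j7 -1.78 w 0.0428 F [ 0.2  1.2 -0. ]
```

```bash
python3 -m creep '[0,0,0.12,0,3.5,0,0.45,0,0,0.12,0,3.5,0,0.45,0,0,0.12,0,3.5,0,0.45,0,0,0.12,0,3.5,0,0.45,0,0,0.12,0,3.5,0,0.45,0,0,0,0,4,0,0.45,0,0,0,0,4,0,0.45,0,0,0,0,4,0,0.45,0,0,0,0,4,0,0.45]'
python3 - <<'E'
from h import *
need([.5625,-.2193,.12],88.3)
E
```

```text
t: 50.05
ee_pos: [0.5025, -0.0435, 0.2055]
ee_rot: [-0.004, 1.0, -0.022, 0.004]
wrist_force: [-0.6, -1.1, 0.1]
grip_width: 0.0386
t 50.0 pos [ 0.5025 -0.0435  0.2055] shift tool cm [ 6.71 17.36  8.47] after turn [ 6.52 17.4   8.55] turn [-0.008 -0.008 -0.015] j7 -1.65 w 0.0386 F [-0.6 -1.1  0.1]
```

```bash
python3 -m creep '[-0.008,-0.008,-0.015,0,4,0,0.45,0,0,0,1,4,0,0.45,0,0,0,2,4,2,0.45,0,0,0,2,3.5,2,0.45,0,0,0,1,0.5,2,0.45,0,0,0,0,0,1,0.45,0,0,0,0,0,0,0.45,0,0,0,0,0,0,0.45]'
python3 - <<'E'
from h import *
need([.5625,-.2193,.08],88.3)
E
```

```text
t: 50.85
ee_pos: [0.5533, -0.2212, 0.1303]
ee_rot: [0.003, 1.0, -0.02, -0.002]
wrist_force: [-0.1, 0.3, -0.1]
grip_width: 0.0384
t 50.9 pos [ 0.5533 -0.2212  0.1303] shift tool cm [ 0.93 -0.26  5.02] after turn [ 0.91 -0.22  5.03] turn [ 0.007  0.003 -0.011] j7 -1.36 w 0.0384 F [-0.1  0.3 -0.1]
```

```bash
python3 -m creep '[0.007,0.003,-0.011,0.9,-0.2,0,0.45,0,0,0,0,0,1.5,0.45,0,0,0,0,0,1.5,0.45,0,0,0,0,0,1.0,0.45,0,0,0,0,0,0,0.45,0,0,0,0,0,0,0.45]'
python3 - <<'E'
from h import *
need([.5625,-.2193,.033],88.3)
im=grab("scene"); crop(im,220,240,360,345,5,"q6")
E
```

```text
t: 51.45
ee_pos: [0.5652, -0.215, 0.0911]
ee_rot: [-0.0, 1.0, -0.011, 0.003]
wrist_force: [-0.8, 0.4, 1.0]
grip_width: 0.0385
t 51.5 pos [ 0.5652 -0.215   0.0911] shift tool cm [-0.29  0.44  5.81] after turn [-0.25  0.43  5.81] turn [-0.001 -0.006  0.008] j7 -1.36 w 0.0385 F [-0.8  0.4  1. ]
```

View pics/q6.png

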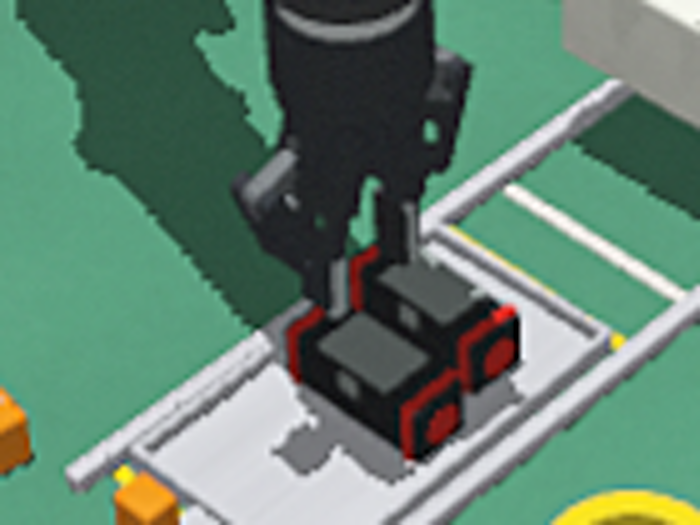

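```bash
python3 -m creep '[0,-0.006,0.008,-0.25,0.43,0,0.45,0,0,0,0,0,0,0.45,0,0,0,0,0,0.8,0.45,0,0,0,0,0,0.8,0.45,0,0,0,0,0,0,0.45]'
python3 - <<'E'
from h import *
need([.5625,-.2193,.033],88.3)
E
```

```text
t: 52.0
ee_pos: [0.5631, -0.2205, 0.0755]
ee_rot: [0.0, 1.0, -0.016, 0.001]
wrist_force: [-0.3, 0.1, 0.3]
grip_width: 0.0386
t 52.0 pos [ 0.5631 -0.2205  0.0755] shift tool cm [-0.07 -0.12  4.25] after turn [-0.06 -0.12  4.25] turn [ 0.    -0.002 -0.002] j7 -1.36 w 0.0386 F [-0.3  0.1  0.3]
```

```bash
python3 -m creep '[0,0,0,-0.05,-0.1,0.7,0.45,0,0,0,0,0,0.7,0.45,0,0,0,0,0,0,0.45,0,0,0,0,0,0,0.45]'
python3 - <<'E'
from h import *
need([.5625,-.2193,.033],88.3)
im=grab("scene"); crop(im,260,250,340,310,9,"q7")
E
```

```text
t: 52.4
ee_pos: [0.5622, -0.219, 0.0594]
ee_rot: [-0.0, 1.0, -0.016, 0.0]
wrist_force: [-0.1, 0.6, 0.3]
grip_width: 0.0383
t 52.4 pos [ 0.5622 -0.219   0.0594] shift tool cm [0.03 0.03 2.64] after turn [0.03 0.03 2.64] turn [-0.    -0.001 -0.001] j7 -1.36 w 0.0383 F [-0.1  0.6  0.3]
```

View pics/q7.png

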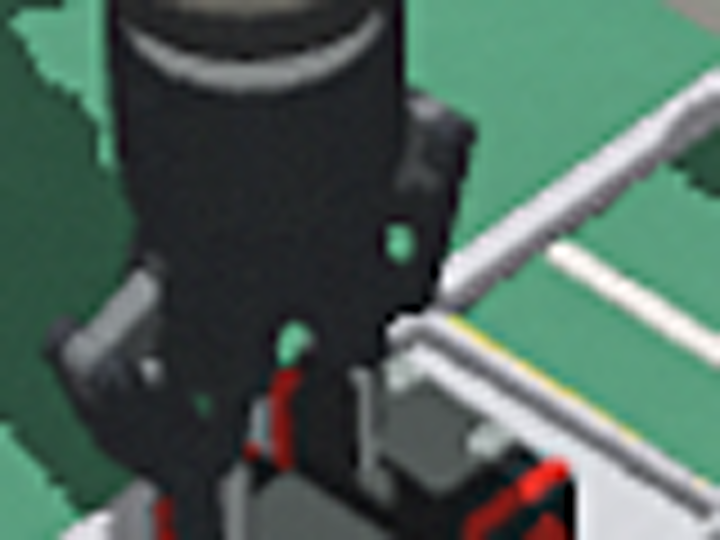

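Well placed; the +y finger (crop (370,440)) goes into the gap between the two holders. I descend in small steps, watching the force.

```bash
python3 -m creep '[0,0,0,0,0,0.6,0.45,0,0,0,0,0,0.5,0.45]'; python3 -m creep '[0,0,0,0,0,0.5,0.45,0,0,0,0,0,0,0.45]'
python3 - <<'E'
from h import *
need([.5625,-.2193,.033],88.3)
E
```

```text
t: 52.65
ee_pos: [0.563, -0.2193, 0.0487]
ee_rot: [0.0, 1.0, -0.016, 0.001]
wrist_force: [-0.2, -0.1, 0.3]
grip_width: 0.0387
t: 52.85
ee_pos: [0.5625, -0.2191, 0.0424]
ee_rot: [0.0, 1.0, -0.016, 0.001]
wrist_force: [-0.8, 1.1, 0.3]
grip_width: 0.0384
t 52.9 pos [ 0.5625 -0.2191  0.0424] shift tool cm [-0.    0.02  0.94] after turn [0.   0.02 0.94] turn [ 0.    -0.002 -0.001] j7 -1.37 w 0.0384 F [-0.8  1.1  0.3]
```

```bash
python3 -m creep '[0,0,0,0,0,0.5,0.45,0,0,0,0,0,0.4,0.45,0,0,0,0,0,0,0.45]'; python3 -m creep '[0,0,0,0,0,0,0.2,0,0,0,0,0,0,0.2,0,0,0,0,0,0,0.2,0,0,0,0,0,0,0.2]' 50
python3 - <<'E'
from h import *
need([.5625,-.2193,.033],88.3)
E
```

```text
t: 53.15
ee_pos: [0.5625, -0.2191, 0.0326]
ee_rot: [0.0, 1.0, -0.016, 0.001]
wrist_force: [0.1, 0.3, -0.4]
grip_width: 0.0387
t: 53.55
ee_pos: [0.5628, -0.2193, 0.0328]
ee_rot: [0.0, 1.0, -0.016, 0.001]
wrist_force: [0.4, 0.5, 0.5]
grip_width: 0.0332
t 53.5 pos [ 0.5628 -0.2193  0.0328] shift tool cm [-0.03  0.   -0.02] after turn [-0.03  0.   -0.02] turn [ 0.    -0.002 -0.002] j7 -1.37 w 0.0332 F [0.4 0.5 0.5]
```

```bash
python3 -m creep '[0,0,0,0,0,-1.5,0.2,0,0,0,0,0,-2.5,0.2,0,0,0,0,0,-3.5,0.2,0,0,0,-1,0,-4,0.2,0,0,0,-3,0,-4,0.2,0,0,0,-4,0,-2,0.2,0,0,0,-3,-3,0,0.2,0,0,0,0,-4,0,0.2,0,0,0,0,-4,0,0.2,0,0,0,0,-4,0,0.2,0,0,0,0,-4,0,0.2]'
python3 - <<'E'
from h import *
need([.4116,.3263,.15],122.4)
E
```

```text
t: 54.65
ee_pos: [0.4551, -0.0277, 0.2243]
ee_rot: [0.004, 1.0, -0.023, 0.007]
wrist_force: [1.5, 0.4, -1.0]
grip_width: 0.0331
t 54.6 pos [ 0.4551 -0.0277  0.2243] shift tool cm [ -6.08 -35.21   7.1 ] after turn [ 15.29 -32.22   7.43] turn [ 0.011 -0.011 -0.612] j7 -1.68 w 0.0331 F [ 1.5  0.4 -1. ]
```

```bash
python3 -m creep '[0.011,-0.011,0,0,-4,0,0.2,0,0,0,0,-4,0,0.2,0,0,0,0,-4,0,0.2,0,0,0,0,-4,0,0.2,0,0,-0.125,0,-3.5,0,0.2,0,0,-0.125,0,-3.5,0,0.2,0,0,-0.125,1,-3.5,0,0.2,0,0,-0.125,1,-3,0,0.2,0,0,-0.11,1,-2,0,0.2,0,0,0,0,0,0,0.2,0,0,0,0,0,0,0.2]'
python3 - <<'E'
from h import *
need([.4116,.3263,.12],122.4)
E
```

```text
t: 55.75
ee_pos: [0.4578, 0.3117, 0.2376]
ee_rot: [-0.001, 0.956, 0.294, 0.009]
wrist_force: [0.1, -0.7, -1.1]
grip_width: 0.033
t 55.8 pos [0.4578 0.3117 0.2376] shift tool cm [-3.2  -3.86 11.69] after turn [-3.12 -3.71 11.76] turn [ 0.004 -0.018  0.032] j7 -1.81 w 0.033 F [ 0.1 -0.7 -1.1]
```

```bash
python3 -m creep '[0.004,-0.018,0.032,-3.2,-3.8,0,0.2,0,0,0,0,0,3,0.2,0,0,0,0,0,3,0.2,0,0,0,0,0,3,0.2,0,0,0,0,0,2,0.2,0,0,0,0,0,0,0.2,0,0,0,0,0,0,0.2]'
python3 - <<'E'
from h import *
need([.4116,.3263,.0338],122.4)
im=grab("scene"); crop(im,320,110,460,215,5,"q8")
E
```

```text
t: 56.45
ee_pos: [0.4137, 0.3169, 0.1288]
ee_rot: [0.003, 0.963, 0.269, 0.004]
wrist_force: [0.5, -0.1, -1.2]
grip_width: 0.0333
t 56.5 pos [0.4137 0.3169 0.1288] shift tool cm [ 0.26 -1.    9.49] after turn [ 0.33 -0.91  9.5 ] turn [ 0.009 -0.006 -0.021] j7 -1.99 w 0.0333 F [ 0.5 -0.1 -1.2]
```

View pics/q8.png

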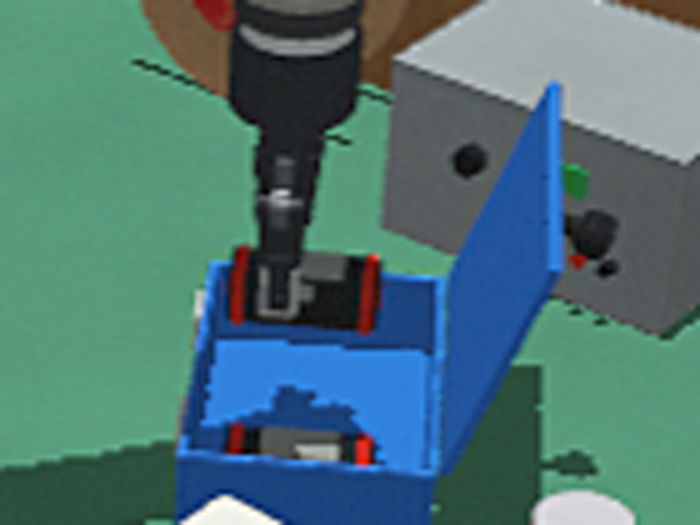

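```bash
python3 -m creep '[0.009,-0.006,-0.021,0.2,-0.9,0,0.2,0,0,0,0,0,2,0.2,0,0,0,0,0,1.5,0.2,0,0,0,0,0,1.5,0.2,0,0,0,0,0,0,0.2,0,0,0,0,0,0,0.2]'
python3 - <<'E'
from h import *
need([.4116,.3263,.0338],122.4)
E
```

```text
t: 57.1
ee_pos: [0.4147, 0.3301, 0.0825]
ee_rot: [-0.003, 0.96, 0.279, 0.005]
wrist_force: [-0.2, 0.4, -1.5]
grip_width: 0.033
t 57.1 pos [0.4147 0.3301 0.0825] shift tool cm [-0.52  0.17  4.87] after turn [-0.46  0.16  4.87] turn [-0.002 -0.011  0.001] j7 -2.03 w 0.033 F [-0.2  0.4 -1.5]
```

```bash
python3 -m creep '[0,-0.011,0,-0.45,0.15,0,0.2,0,0,0,0,0,1.5,0.2,0,0,0,0,0,1.5,0.2,0,0,0,0,0,1.0,0.2,0,0,0,0,0,0,0.2,0,0,0,0,0,0,0.2]'
python3 - <<'E'
from h import *
need([.4116,.3263,.0338],122.4)
E
```

```text
t: 57.7
ee_pos: [0.4117, 0.3264, 0.0395]
ee_rot: [-0.001, 0.96, 0.279, -0.001]
wrist_force: [-0.5, 0.2, -0.9]
grip_width: 0.033
t 57.7 pos [0.4117 0.3264 0.0395] shift tool cm [-0.01  0.    0.57] after turn [-0.01  0.    0.57] turn [-0.002  0.     0.   ] j7 -2.07 w 0.033 F [-0.5  0.2 -0.9]
```

```bash
python3 -m creep '[0,0,0,0,0,0.4,0.2,0,0,0,0,0,0.15,0.2,0,0,0,0,0,0,0.2,0,0,0,0,0,0,0.48,0,0,0,0,0,0,0.48,0,0,0,0,0,0,0.48]'; python3 -m creep '[0,0,0,0,0,-2,0.48,0,0,0,0,0,-3,0.48,0,0,0,0,0,-4,0.48,0,0,0,0,0,-4,0.48,0,0,0,0,0,-4,0.48]'
python3 - <<'E'
from h import *
im=grab("scene"); crop(im,320,110,460,215,5,"q9"); im=grab("top","top9"); crop(im,320,165,450,245,6,"q10"); reds("pics/top9.png")
need([.568,-.168,.15],84)
E
```

```text
t: 58.3
ee_pos: [0.4128, 0.3277, 0.035]
ee_rot: [-0.002, 0.96, 0.279, 0.001]
wrist_force: [-0.4, 0.2, -0.5]
grip_width: 0.0412
t: 58.8
ee_pos: [0.4096, 0.3243, 0.2056]
ee_rot: [0.0, 0.96, 0.28, -0.005]
wrist_force: [0.5, -0.0, 0.1]
grip_width: 0.0408
[359.1 193.9] 29 [[ 0.604  -0.1704  0.038 ]]
[357.2 220.6] 41 [[ 0.5298 -0.1631  0.038 ]]
t 58.9 pos [0.4127 0.3276 0.2101] shift tool cm [-13.53  50.16   5.82] after turn [20.62 47.66  6.01] turn [-0.004 -0.002  0.672] j7 -1.91 w 0.0407 F [ 0.1 -0.2  0.7]
```

View pics/q9.png

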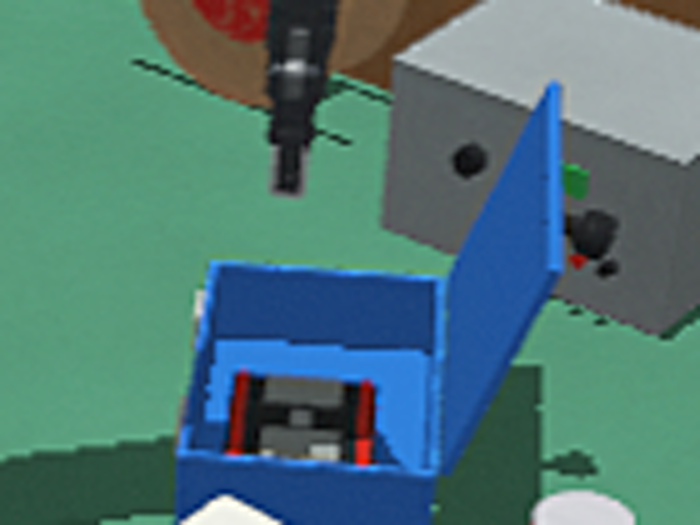

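View pics/q10.png

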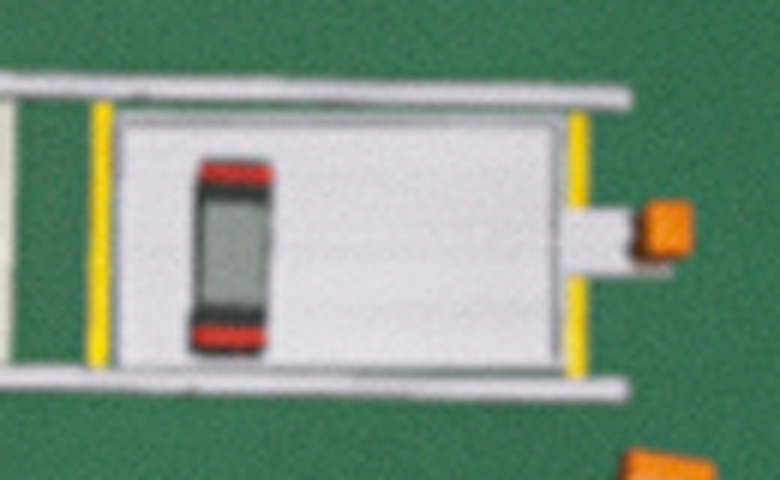

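```bash
python3 -m creep '[0,0,0.13,0,3.5,0,0.6,0,0,0.13,0,3.5,0,0.6,0,0,0.13,0,3.5,0,0.6,0,0,0.13,0,3.5,0,0.6,0,0,0.13,0,3.5,0,0.6,0,0,0.02,0,4,0,0.6,0,0,0,0,4,0,0.6,0,0,0,0,4,0,0.6,0,0,0,0,4,0,0.6,0,0,0,0,4,0,0.6]'
python3 - <<'E'
from h import *
need([.567,-.1668,.12],84.4)
E
```

```text
t: 59.9
ee_pos: [0.4404, -0.0405, 0.2069]
ee_rot: [-0.006, 0.998, -0.058, 0.004]
wrist_force: [0.8, -0.5, -0.4]
grip_width: 0.0508
t 59.9 pos [ 0.4404 -0.0405  0.2069] shift tool cm [13.98 11.17  8.65] after turn [13.83 11.33  8.69] turn [-0.012 -0.007 -0.019] j7 -1.7 w 0.0508 F [ 0.8 -0.5 -0.4]
```

```bash
python3 -m creep '[-0.012,-0.007,-0.019,1,4,0,0.6,0,0,0,2.5,4,0,0.6,0,0,0,3.5,3,1,0.6,0,0,0,3.5,0.5,2,0.6,0,0,0,3,0,3,0.6,0,0,0,0,0,2,0.6,0,0,0,0,0,0,0.6,0,0,0,0,0,0,0.6]'
python3 - <<'E'
from h import *
need([.567,-.1668,.034],84.4)
E
```

```text
t: 60.7
ee_pos: [0.5629, -0.1841, 0.1215]
ee_rot: [0.004, 0.998, -0.055, -0.0]
wrist_force: [1.1, -0.2, 0.3]
grip_width: 0.0514
t 60.7 pos [ 0.5629 -0.1841  0.1215] shift tool cm [ 0.22 -1.83  8.73] after turn [ 0.24 -1.76  8.75] turn [ 0.007  0.    -0.013] j7 -1.51 w 0.0514 F [ 1.1 -0.2  0.3]
```

```bash
python3 -m creep '[0.007,0,-0.013,0.2,-1.7,0,0.6,0,0,0,0,0,1.5,0.6,0,0,0,0,0,1.5,0.6,0,0,0,0,0,1.2,0.6,0,0,0,0,0,0,0.6,0,0,0,0,0,0,0.6]'
python3 - <<'E'
from h import *
need([.567,-.1668,.034],84.4)
im=grab("scene"); crop(im,240,230,360,320,6,"q11")
E
```

```text
t: 61.3
ee_pos: [0.5683, -0.1636, 0.0812]
ee_rot: [0.0, 0.999, -0.046, 0.003]
wrist_force: [-0.3, -0.6, 0.2]
grip_width: 0.0511
t 61.3 pos [ 0.5683 -0.1636  0.0812] shift tool cm [-0.13  0.33  4.72] after turn [-0.1   0.33  4.72] turn [ 0.    -0.007  0.005] j7 -1.54 w 0.0511 F [-0.3 -0.6  0.2]
```

View pics/q11.png

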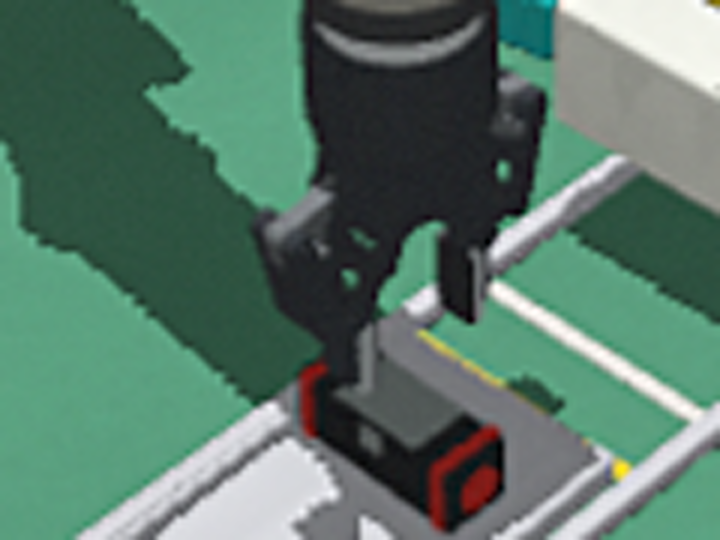

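```bash
python3 -m creep '[0,-0.007,0.005,-0.1,0.35,0,0.6,0,0,0,0,0,0,0.6,0,0,0,0,0,1.2,0.6,0,0,0,0,0,0.8,0.6,0,0,0,0,0,0,0.6]'
python3 - <<'E'
from h import *
need([.567,-.1668,.034],84.4)
E
```

```text
t: 61.85
ee_pos: [0.5677, -0.1685, 0.0613]
ee_rot: [0.001, 0.999, -0.05, 0.001]
wrist_force: [-0.2, 1.1, 0.8]
grip_width: 0.0512
t 61.9 pos [ 0.5677 -0.1685  0.0613] shift tool cm [-0.1  -0.17  2.73] after turn [-0.09 -0.16  2.73] turn [ 0.001 -0.002 -0.002] j7 -1.54 w 0.0512 F [-0.2  1.1  0.8]
```

```bash
python3 -m creep '[0,0,0,0,-0.15,0.8,0.6,0,0,0,0,0,0.8,0.6,0,0,0,0,0,0.8,0.6,0,0,0,0,0,0.2,0.6,0,0,0,0,0,0,0.6]';python3 -m creep '[0,0,0,0,0,0,0.2,0,0,0,0,0,0,0.2,0,0,0,0,0,0,0.2,0,0,0,0,0,0,0.2,0,0,0,0,0,0,0.2]' 50
python3 - <<'E'
from h import *
need([.567,-.1668,.034],84.4)
E
```

```text
t: 62.35
ee_pos: [0.5673, -0.1665, 0.0318]
ee_rot: [0.0, 0.999, -0.049, 0.0]
wrist_force: [-0.9, 0.3, 0.7]
grip_width: 0.0515
t: 62.85
ee_pos: [0.5674, -0.1666, 0.0321]
ee_rot: [0.0, 0.999, -0.05, 0.0]
wrist_force: [0.2, -0.1, -1.4]
grip_width: 0.033
t 62.9 pos [ 0.5674 -0.1666  0.0321] shift tool cm [-0.04  0.02 -0.19] after turn [-0.04  0.02 -0.19] turn [ 0.001 -0.001 -0.001] j7 -1.55 w 0.033 F [ 0.2 -0.1 -1.4]
```

```bash
python3 -m creep '[0,0,0,0,0,-1.5,0.2,0,0,0,0,0,-2.5,0.2,0,0,0,0,0,-3.5,0.2,0,0,0,-1,0,-4,0.2,0,0,0,-3,0,-4,0.2,0,0,0,-4,0,-2,0.2,0,0,0,-3,-3,0,0.2,0,0,0,0,-4,0,0.2,0,0,0,0,-4,0,0.2,0,0,0,0,-4,0,0.2,0,0,0,0,-4,0,0.2]'
python3 - <<'E'
from h import *
need([.3915,.3822,.15],122.4)
E
```

```text
t: 63.95
ee_pos: [0.4731, 0.0315, 0.2242]
ee_rot: [0.004, 0.998, -0.058, 0.005]
wrist_force: [0.4, -0.3, -1.5]
grip_width: 0.0333
t 64.0 pos [0.4731 0.0315 0.2242] shift tool cm [-12.22 -33.95   7.06] after turn [ 11.9  -33.99   7.42] turn [ 0.01  -0.008 -0.681] j7 -1.9 w 0.0333 F [ 0.4 -0.3 -1.5]
```

```bash
python3 -m creep '[0.01,-0.008,-0.13,-1,-4,0,0.2,0,0,-0.13,-1,-4,0,0.2,0,0,-0.13,0,-4,0,0.2,0,0,-0.13,0,-4,0,0.2,0,0,-0.13,0,-4,0,0.2,0,0,-0.03,0,-4,0,0.2,0,0,0,0,-4,0,0.2,0,0,0,0,0,0,0.2,0,0,0,0,0,0,0.2]'
python3 - <<'E'
from h import *
need([.3915,.3822,.12],122.4)
E
```

```text
t: 64.85
ee_pos: [0.3712, 0.3096, 0.2344]
ee_rot: [-0.0, 0.955, 0.298, 0.007]
wrist_force: [1.0, -1.0, -1.1]
grip_width: 0.0329
t 64.8 pos [0.3712 0.3096 0.2344] shift tool cm [ 5.64 -4.86 11.5 ] after turn [ 5.6  -5.04 11.44] turn [ 0.004 -0.014  0.039] j7 -1.85 w 0.0329 F [ 1.  -1.  -1.1]
```

```bash
python3 -m creep '[0.004,-0.014,0.039,2.8,-2.5,0,0.2,0,0,0,2.8,-2.5,0,0.2,0,0,0,0,0,3,0.2,0,0,0,0,0,3,0.2,0,0,0,0,0,3,0.2,0,0,0,0,0,1.5,0.2,0,0,0,0,0,0,0.2,0,0,0,0,0,0,0.2]'
python3 - <<'E'
from h import *
need([.3915,.3822,.0335],122.4)
im=grab("scene"); crop(im,320,110,460,215,5,"q12")
E
```

```text
t: 65.65
ee_pos: [0.399, 0.3767, 0.1309]
ee_rot: [0.003, 0.963, 0.27, 0.003]
wrist_force: [-0.2, -0.3, -1.2]
grip_width: 0.0332
t 65.7 pos [0.399  0.3767 0.1309] shift tool cm [-0.4  -0.94  9.73] after turn [-0.34 -0.87  9.74] turn [ 0.008 -0.004 -0.018] j7 -2.11 w 0.0332 F [-0.2 -0.3 -1.2]
```

View pics/q12.png

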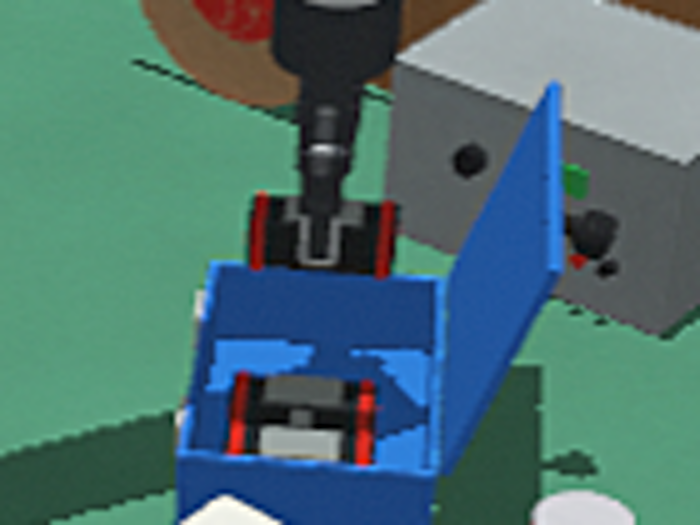

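```bash
python3 -m creep '[0.008,-0.004,-0.018,-0.35,-0.9,0,0.2,0,0,0,0,0,1.5,0.2,0,0,0,0,0,1,0.2,0,0,0,0,0,0,0.2,0,0,0,0,0,0,0.2]'
python3 - <<'E'
from h import *
need([.3915,.3822,.0335],122.4)
E
```

```text
t: 66.2
ee_pos: [0.3925, 0.3849, 0.1076]
ee_rot: [-0.002, 0.96, 0.28, 0.003]
wrist_force: [-0.7, -0.4, -2.5]
grip_width: 0.0332
t 66.2 pos [0.3925 0.3849 0.1076] shift tool cm [-0.28  0.18  7.41] after turn [-0.23  0.17  7.41] turn [-0.001 -0.007  0.001] j7 -2.13 w 0.0332 F [-0.7 -0.4 -2.5]
```

```bash
python3 -m creep '[0,-0.007,0,-0.25,0.1,0,0.2,0,0,0,0,0,1.5,0.2,0,0,0,0,0,1.5,0.2,0,0,0,0,0,1.2,0.2,0,0,0,0,0,0,0.2,0,0,0,0,0,0,0.2]'
python3 - <<'E'
from h import *
need([.3915,.3822,.0335],122.4)
im=grab("scene"); crop(im,320,110,460,215,5,"q13")
E
```

```text
t: 66.8
ee_pos: [0.3906, 0.382, 0.061]
ee_rot: [-0.0, 0.96, 0.28, -0.001]
wrist_force: [-0.0, 0.4, -1.4]
grip_width: 0.0332
t 66.8 pos [0.3906 0.382  0.061 ] shift tool cm [0.1  0.03 2.75] after turn [0.09 0.03 2.75] turn [-0.001  0.002  0.001] j7 -2.17 w 0.0332 F [-0.   0.4 -1.4]
```

View pics/q13.png

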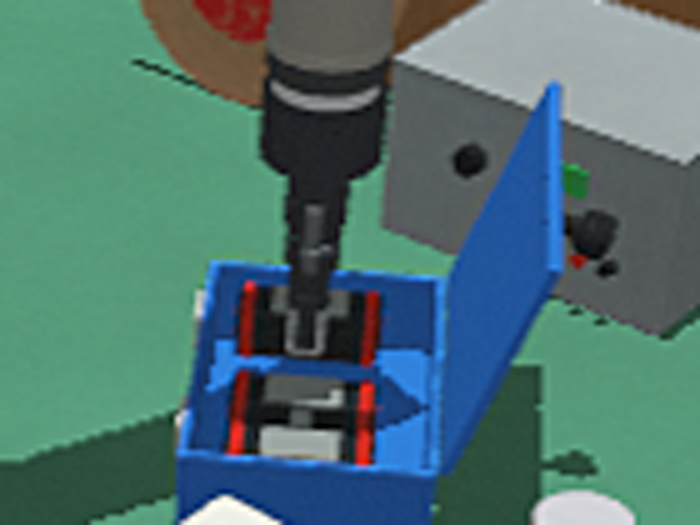

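Inside the case, with a clear slot at the back wall. I lower it and release.

```bash
python3 -m creep '[0,0,0,0,0,1.2,0.2,0,0,0,0,0,1,0.2,0,0,0,0,0,0.5,0.2,0,0,0,0,0,0,0.2]'
python3 - <<'E'
from h import *
need([.3915,.3822,.0335],122.4)
E
```

```text
t: 67.25
ee_pos: [0.3915, 0.383, 0.033]
ee_rot: [-0.001, 0.96, 0.279, 0.0]
wrist_force: [0.2, 0.9, 2.1]
grip_width: 0.033
t 67.2 pos [0.3915 0.383  0.033 ] shift tool cm [-0.04  0.07 -0.05] after turn [-0.04  0.07 -0.05] turn [-0.002 -0.001  0.001] j7 -2.2 w 0.033 F [0.2 0.9 2.1]
```

```bash
python3 -m creep '[0,0,0,0,0,0,0.48,0,0,0,0,0,0,0.48,0,0,0,0,0,0,0.48,0,0,0,0,0,-2,0.48,0,0,0,0,0,-3,0.48,0,0,0,0,0,-4,0.48,0,0,0,0,0,-4,0.48,0,0,0,0,0,-4,0.48]'; python3 -m creep '[0,0,0,-1,4,-1,0.48,0,0,0,0,4,0,0.48,0,0,0,0,4,0,0.48,0,0,0,2,4,0,0.48,0,0,0,0,4,0,0.48,0,0,0,-1,4,0,0.48,0,0,0,-3,4,0,0.48,0,0,0,-3,3,0,0.48,0,0,0,0,0,0,0.48,0,0,0,0,0,0,0.48]'
python3 - <<'E'
from h import *
im=grab("scene","scene9"); crop(im,320,110,460,215,5,"q14"); grab("top","topf"); print(get_state()["ee_pos"],get_state()["wrist_force"])
E
```

```text
t: 68.05
ee_pos: [0.389, 0.3799, 0.2039]
ee_rot: [0.002, 0.96, 0.28, -0.005]
wrist_force: [0.1, 0.2, -0.2]
grip_width: 0.041
t: 69.05
ee_pos: [0.5141, 0.082, 0.2252]
ee_rot: [-0.002, 0.959, 0.282, 0.007]
wrist_force: [0.9, 0.6, 0.3]
grip_width: 0.0408
[0.51404877 0.08277493 0.22505526] [-0.59950041  1.31835813 -0.4054499 ]
```

View pics/q14.png

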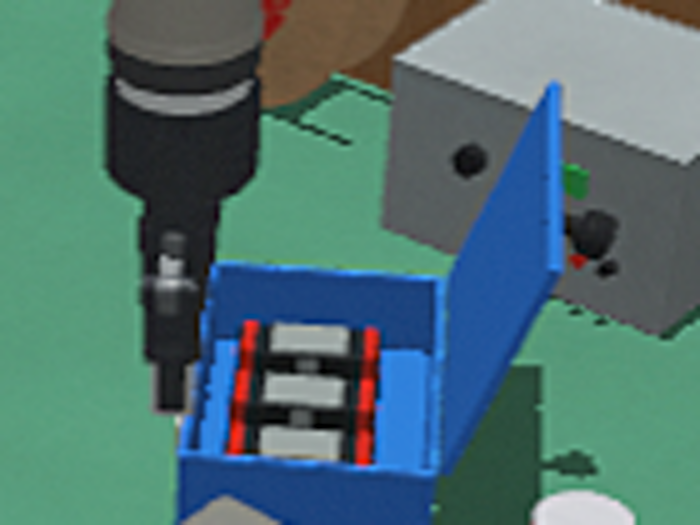

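View pics/topf.png

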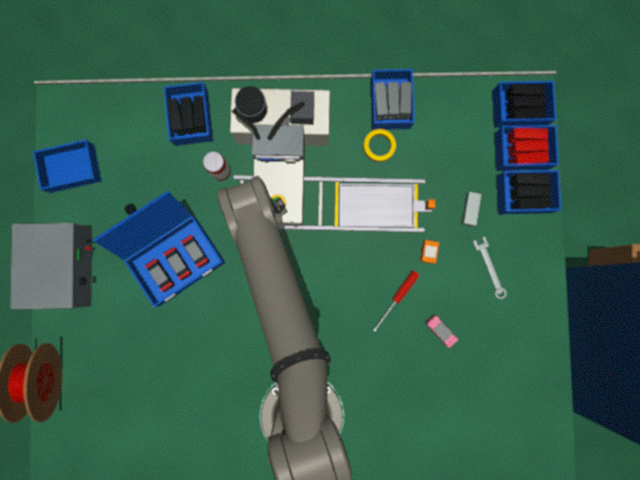

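View pics/scene9.png

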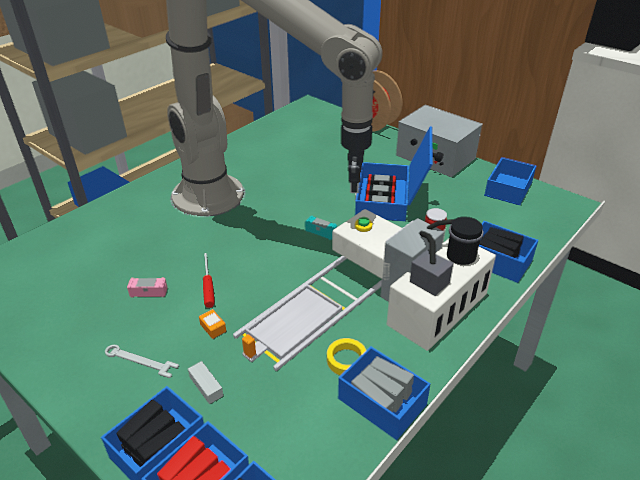

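Run:
```python
from h import *
im=cv2.imread("pics/topf.png"); crop(im,320,165,450,245,6,"f1")
d=np.abs(im.astype(int)-cv2.imread("pics/top0.png")).max(2)
for n,(x,y) in dict(can=(215,163),tape=(380,145),gauge=(472,208),spanner=(490,268),reject=(430,251),pink=(441,330),driver=(398,298)).items(): print(n,d[y-18:y+18,x-18:x+18].mean().round(1))
```

```text
can 4.8
tape 4.9
gauge 4.9
spanner 5.3
reject 5.0
pink 48.5
driver 5.7
```

View pics/f1.png

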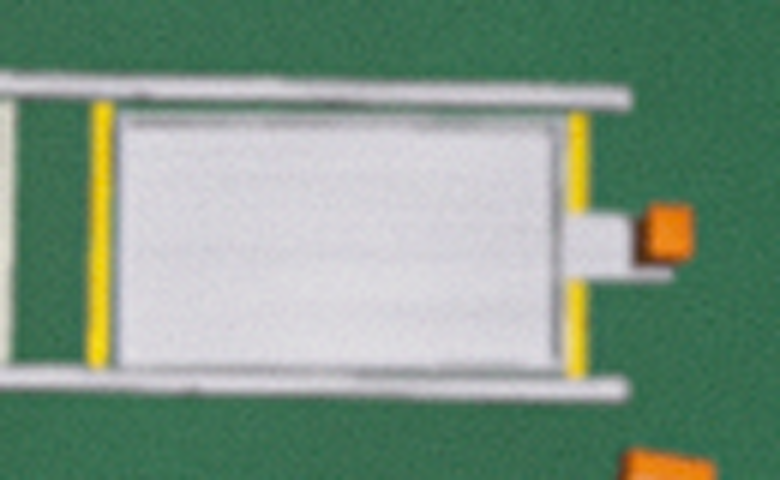

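```bash
python3 -c "
from cell import job
print(job.sign_off())"
```

```text
the job is handed in; nothing more can be done
None
```

The job is done and handed in at about 69 s of the 210 s. I did the steps in the order asked: opened the lid, loaded the three holders, slid the carrier under the head, pressed the button, slid the carrier back, and moved the holders into the case.

**What the last pictures show**
- **Case:** the lid is back on its stop and all three holders lie flat on the floor.
- **Carrier:** it is empty and between the yellow marks, within about 1 mm of centre.
- **Other objects:** the can, tape, gauge, spanner, reject module and screwdriver match the first picture. At the pink look-alike the pictures differed, which I put down to the arm's shadow in the first one, as it is still in place by eye. I checked the turquoise look-alike only by eye.

**Where readings disagreed or something went wrong**
- **White marks:** under the head the carrier stood about 1.3 mm short of centre, still between the white marks.
- **Button:** I judged it fully down from a hard stop at 25–30 N and from the picture, since its travel could not be read.
- **Button height:** by the pressed position its top sat about 8 mm higher than the cameras had measured.
- **Knocked holder:** one holder in the carrier was knocked aside while I was moving the first one to the case. I measured it again and picked it up from its new place.

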